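# Ready the carving bench: hang floats, walk the work home, start the extractor

## Robot

A 6-joint arm with a two-finger parallel gripper is mounted at the origin on the work surface. World frame = base frame: x ahead of the robot, y to its left, z up, the work surface at z = 0. Lengths are in mm, angles in rad, forces in N, time in s.
With the tool pointing down it reaches from about 350 to 775 mm from the base axis. Payload 7.3 kg.
Tool frame: the origin (TCP) lies at the very end of the fingers, on their centre line; the grasp point (between the pads) lies 19 mm behind it; z points along the fingers, y is the line along which they close (so a half turn about z gives the same grasp; the last joint's range is limited). The gripper opens to 92 mm and grips with 3 to 60 N. Pads are 19 mm wide; open, the fingers measure 130 mm over their backs; the gripper's body (75 mm by 190 mm) begins 47 mm behind the grasp point.
Start: joints at [-1.273, 0.342, 1.524, -0, 1.275, -0.146], TCP at [225.446, -474.154, 198.641] pointing down, gripper open.
Joint ranges: [-2.53, 2.53], [-0.77, 2.02], [0.04, 2.7], [-1, 4.14], [0.28, 2.66], [-3.11, 3.11]. Speed limits (rad/s): [2.57, 2.57, 3.14, 3.14, 3.14, 3.14].

## Interface

Orientations are given as [roll, pitch, yaw] about the fixed x, y, z axes, in that order (R = Rz(yaw) Ry(pitch) Rx(roll)).
In Python, from plant import bot gives the robot as it stands.
- The arm moves only by the tool apply_moves, never from a script. Its argument "motion" is text: rows parted by semicolons, each of 4 numbers parted by spaces: the shift along the tool's x, y, z in m, then the turn about the tool's z in degrees. A call has 1 to 8 rows; each row shifts and turns the commanded pose from where the row before left it, along the tool's axes as they then stand; what a row does not reach is not made up. A row lasts 1/8 s, in which the tool goes at most 62.5 mm and 10.7 degrees, less where a joint would pass 70% of its speed; a pose out of reach is approached as far as the arm can. A call with a gripper value outside its range is refused whole. "fingers" is the opening, from -1 (shut) to 1 (fully open), set as the call begins (left out, the last holds). The fingers move at their own pace and stop on an object; the grip force is fixed at half the most. Time passes only in rows, so rows that do not move let the fingers close. It gives the time, the measured TCP pose, the force, the opening and the grip force at its end, in the units of the state.
- bot.get_obs(): the state, without advancing time (a new reading comes with each control period).
- bot.capture(name): name is "scene" or "top"; returns a dict with "img" (420x560x3 uint8, blue, green, red), "range_z" (420x560 float32, mm along the optical axis (not along the pixel's ray), 0 where there is no reading), "fx", "fy", "cx", "cy" (pixels), "D" ([k1, k2, p1, p2, k3] as OpenCV has them; the pictures are not rectified), "world_from_camera" (4x4, takes a point from camera to world coordinates). Camera axes: x right, y down, z forward; pixel columns grow to the right and rows downward; lengths in mm; the calibration is good to about 2 mm. A picture is of the moment at which its call begins.
- bot.close_job(): hands the job in; it is judged then, once.
Trained networks look in a picture, given as the dict that the camera call returned (one of the last four; its "shot" number tells which), for a name from the list of things; names that differ only in an ending like _2 or _b are one class to them, and where a whole thing is asked for, a point or a joint stands for the part that bears it (a point fixed in the world has none). Each returns a list of dicts, best first, with "p" (0 to 1); they miss things now and then, are a little off and sometimes report something else, mostly with a low value. They report only what shows in the picture. A call takes as long as a camera call. They do not tell look-alikes from the thing itself.
- bot.cut_out(picture, thing): "pixels" (420x560 bool, what is visible of it) and "point" ([column, row] in pixels, amid what is visible of it).
The state is a dict: "time": time; "joint_positions": joint angles; "dq": joint speeds; "tau": joint torques, N m; "tool_pos": TCP position; "tcp_rot": TCP orientation; "contact_force": force on the tool from outside, world axes, zero at the start; "moment": the same for the moment, N m; "grip_width": finger opening in mm; "finger_force": force on a finger pad.
Only numpy, scipy, OpenCV 4.12 (cv2) and the standard library are available. Lean on these libraries where they do the work, as an engineer would, in place of code of your own. Each camera call takes 0.05 s, during which the arm holds its last target. There are 200 camera calls.

## Task

Get the bench ready for carving: hang every sanding float on the rack by the window in its handle, one to a peg, and walk the heavy block with the carving forward by small alternating pushes on its two rear corners, never slewing it far round, until it is flush against the bench stop and centred between the red marks. With the block home, push the red palm plunger fully down to start the dust extractor, hold it a moment and let it rise; never touch the delicate carving and leave the other things on the bench alone.

Things in the scene. Friction and masses are not known exactly. Their poses are not given: they have to be found in the camera images.
- base: heavy pale plywood-coloured block, flat-bottomed, 100 (x) x 200 (y) x 60 mm high, half-carved log fixed on it, 1.1 to 1.8 kg in all. Origin under its middle, x forward towards the bench stop, y left, z up. The rear (-x) face is free for pushing only on its outer 45 mm at each end (the log sticks out of the middle); both end (y) faces are free
- carving: half-carved dark log and two branch stubs fixed on the block, delicate, not to be touched: same origin and axes as the block; from 97 mm behind to 37 mm in front of the block's middle, +-52 mm wide where it sticks out behind, 4 to 77 mm high (+-36 mm wide above the block)
- base_fl (a point): front left upright edge of the block, half way up (30 mm)
- base_fr (a point): front right upright edge of the block, half way up (30 mm)
- stop_face (a point): middle of the bench stop's face, 30 mm above the bench; the stop is a fixed brown beam 340 mm long (y), 45 mm high, 50 mm deep. x points forward into the stop (the face is the plane x = 0 and looks to the robot), y left along the face. Two red marks on its top at y = +-100 mm show where the block's ends belong
- float0: sanding float, blue handle, 0.22 kg, maybe absent: flat sole 90 (x) x 56 (y) x 22 mm, origin under its middle, z up. A handle plate stands across its middle, 14 mm thick (x), 50 mm wide (y), top 120 mm above the bench. A window (hanging eye) goes through it along x: 30 mm wide, 22 to 80 mm high; above it is a solid bar (80 to 120 mm high) to grip
- float1: sanding float, green handle, 0.22 kg, maybe absent: flat sole 90 (x) x 56 (y) x 22 mm, origin under its middle, z up. A handle plate stands across its middle, 14 mm thick (x), 50 mm wide (y), top 120 mm above the bench. A window (hanging eye) goes through it along x: 30 mm wide, 22 to 80 mm high; above it is a solid bar (80 to 120 mm high) to grip
- float2: sanding float, orange handle, 0.22 kg, maybe absent: flat sole 90 (x) x 56 (y) x 22 mm, origin under its middle, z up. A handle plate stands across its middle, 14 mm thick (x), 50 mm wide (y), top 120 mm above the bench. A window (hanging eye) goes through it along x: 30 mm wide, 22 to 80 mm high; above it is a solid bar (80 to 120 mm high) to grip
- float0_eye (a point): middle of the upper edge of float0's window, on the underside of the grip bar, 80 mm above its sole; axes as the float's
- float1_eye (a point): middle of the upper edge of float1's window, on the underside of the grip bar, 80 mm above its sole; axes as the float's
- float2_eye (a point): middle of the upper edge of float2's window, on the underside of the grip bar, 80 mm above its sole; axes as the float's
- peg0 (a point): hanging point on top of the rack's left (+y) peg. Each of the 3 pegs is a level fixed steel rod 12 mm thick, top 156 mm above the bench, 85 mm apart. x of the point runs along the peg away from its free end, y to the left. The peg's free end is 62 mm before the point (-x, robot side), a black knob 18 mm thick, 7 mm long. The rack's beam begins 63 mm behind it, no higher than 4 mm over the rod's middle
- peg1 (a point): hanging point on top of the rack's middle peg, same axes and sizes as peg0. A float hangs with the upper edge of its window resting on the peg, its own x along the peg, either way round; one float to a peg
- peg2 (a point): hanging point on top of the rack's right (-y) peg, same axes and sizes as peg0
- plunger (a joint): travel of the red palm plunger, 0 up to 0.018 m fully down; sprung, about 4 N to start and 12 N at the bottom, comes back up by itself
- plunger_top (a point): middle of the plunger's round red top, 52 mm across, 60 mm above the bench when up, on a fixed grey box 80 x 70 x 30 mm; pressed straight down
- gouge_a: carving gouge with pale handle, 215 mm long; bystander, to be left alone
- gouge_b: carving gouge with pale handle, 215 mm long; bystander, to be left alone
- wax: amber wax jar, 56 mm across, 55 mm tall; bystander, to be left alone
- disc: sawn branch disc, 72 mm across, 26 mm tall; bystander, to be left alone
- mallet: round carver's mallet standing on its head, 200 mm tall; bystander, to be left alone
- brush: bench brush, lying; bystander, to be left alone
- offcut: wooden offcut 90 x 50 x 30 mm; bystander, to be left alone
Mind the look-alikes: they are no part of the job. What is shaped like the base but pink or purple is not meant. Leave any pink or purple look-alike of the part that bears plunger alone.

How it is judged (in metres and radians):
On the way, in this order (a step that is already met when the one before it is completed fails the run):
1. the block stands flush against the bench stop and centred between the marks (x of each of base_fl, base_fr in the frame of stop_face above -0.007 m and y of base in the frame of stop_face between -0.02 and 0.02 m and angle between base's own z axis and vertical below 0.05 rad and linear speed of base below 0.02 m/s), for 0.2 s.
2. the palm plunger is pushed fully down and held a moment (value of joint plunger above 0.016 m), for 0.2 s.
At the end, for the whole second after the job is handed in: Block: both front edges within 7 mm of the stop's face, middle within 20 mm of centre, flat, at rest. Plunger back up (3 mm). Each float present hangs at rest on a peg within 14 degrees of upright, window edge within 8 mm in height, 15 mm sideways and 50 mm along of the hanging point (all of step 1 and value of joint plunger below 0.003 m and ((x of float0_eye in the frame of peg0 between -0.05 and 0.05 m and y of float0_eye in the frame of peg0 between -0.015 and 0.015 m and z of float0_eye in the frame of peg0 between -0.008 and 0.008 m) or (x of float0_eye in the frame of peg1 between -0.05 and 0.05 m and y of float0_eye in the frame of peg1 between -0.015 and 0.015 m and z of float0_eye in the frame of peg1 between -0.008 and 0.008 m) or (x of float0_eye in the frame of peg2 between -0.05 and 0.05 m and y of float0_eye in the frame of peg2 between -0.015 and 0.015 m and z of float0_eye in the frame of peg2 between -0.008 and 0.008 m)) and angle between each of float0, float1, float2's own z axis and vertical below 0.25 rad and linear speed of each of float0, float1, float2 below 0.05 m/s and ((x of float1_eye in the frame of peg0 between -0.05 and 0.05 m and y of float1_eye in the frame of peg0 between -0.015 and 0.015 m and z of float1_eye in the frame of peg0 between -0.008 and 0.008 m) or (x of float1_eye in the frame of peg1 between -0.05 and 0.05 m and y of float1_eye in the frame of peg1 between -0.015 and 0.015 m and z of float1_eye in the frame of peg1 between -0.008 and 0.008 m) or (x of float1_eye in the frame of peg2 between -0.05 and 0.05 m and y of float1_eye in the frame of peg2 between -0.015 and 0.015 m and z of float1_eye in the frame of peg2 between -0.008 and 0.008 m)) and ((x of float2_eye in the frame of peg0 between -0.05 and 0.05 m and y of float2_eye in the frame of peg0 between -0.015 and 0.015 m and z of float2_eye in the frame of peg0 between -0.008 and 0.008 m) or (x of float2_eye in the frame of peg1 between -0.05 and 0.05 m and y of float2_eye in the frame of peg1 between -0.015 and 0.015 m and z of float2_eye in the frame of peg1 between -0.008 and 0.008 m) or (x of float2_eye in the frame of peg2 between -0.05 and 0.05 m and y of float2_eye in the frame of peg2 between -0.015 and 0.015 m and z of float2_eye in the frame of peg2 between -0.008 and 0.008 m))); the robot touches nothing.
It fails at once if the carving is touched with more than 3 N (contact force between any of the fingers, the arm and carving above 3 N).
It fails at once if the block slews more than 0.45 rad (26 degrees) from square with the stop (angle between the x axis of base and the x axis of stop_face, either way round above 0.45 rad).
It fails at once if the block is tipped more than 0.25 rad (angle between base's own z axis and vertical above 0.25 rad).
It fails at once if a bystander is moved more than 30 mm (distance of any of gouge_a, gouge_b, wax, disc, mallet, brush, offcut from where it was at the start of the episode above 0.03 m).
Of float0, float1, float2 only 2 to 3 are there at a start; the rules pass over those that are not, and their reading is None.
At some moment in a run one of base may be knocked a few centimetres aside while the robot is not near it.
It also fails if it takes over 208 s, if anything falls off the work surface, if the arm or the gripper's body presses on something with over 40 N, if the wrist force passes 120 N, or if a joint passes its speed limit or range.

## Working session

There is one attempt and no reset: what is moved stays moved. The work goes in short steps, Python scripts to look and compute and a tool call to move; the robot and the scene stay as the last step left them, time stands still between calls to the robot, and variables do not carry over. Pictures are saved under pics/ and viewed, at most 14 in all, crops included, and the job is handed in when it is done.

Besides the shell and the picture viewer there is one more tool, called as a command line: name --argument value ..., lists and objects as JSON in quotes. apply_moves: Moves the arm, as the interface text tells. Its arguments: {"type":"object","properties":{"motion":{"type":"string"},"fingers":{"type":"number"}},"required":["motion"]}

```bash
ls; mkdir -p pics; cat > h.py <<'E'
import numpy as np, cv2
from plant import bot
def cap(n): return bot.capture(n)
def cloud(c):
    h,w=c["range_z"].shape
    u,v=np.meshgrid(np.arange(w),np.arange(h))
    K=np.array([[c["fx"],0,c["cx"]],[0,c["fy"],c["cy"]],[0,0,1.]])
    p=cv2.undistortPoints(np.stack([u,v],-1).reshape(-1,1,2).astype(np.float64),K,np.array(c["D"],float)).reshape(h,w,2)
    z=c["range_z"].astype(float)
    P=np.stack([p[...,0]*z,p[...,1]*z,z,np.ones_like(z)],-1)@np.array(c["world_from_camera"]).T
    P=P[...,:3]; P[z==0]=np.nan
    return P
E
python3 - <<'E'
from h import *
o=bot.get_obs(); print(o["time"],o["tool_pos"],o["tcp_rot"],o["grip_width"])
for n in("scene","top"):
    c=cap(n); cv2.imwrite(f"pics/{n}0.png",c["img"]); P=cloud(c); np.save(f"{n}0.npy",P)
    print(n,np.array(c["world_from_camera"])[:3,3].round())
    for t in["base","carving","float0","float1","float2","plunger","wax","mallet","offcut","gouge_a","brush","disc"]:
        for d in bot.cut_out(c,t)[:4]:
            m=d["pixels"]; Q=P[m]; print(t,round(d["p"],2),np.round(d["point"]),m.sum(),np.nanmedian(Q,0).round(),np.nanpercentile(Q,2,axis=0).round(),np.nanpercentile(Q,98,axis=0).round())
E
```

```text
pics
0.0 [ 225.28873544 -473.67371518  197.92188448] [-3.13997440e+00 -2.32975674e-04  4.43798159e-01] 91.79587994404372
scene [1122.  260. 1193.]
base 0.8 [274. 248.] 3213 [595. -34.  62.] [ 506. -139.   11.] [645.  54.  80.]
base 0.79 [435. 196.] 2714 [197. 312.  62.] [ 94. 223.  12.] [259. 415.  80.]
base 0.61 [334. 204.] 2530 [378.  45.  63.] [252. -33.  10.] [451. 119.  80.]
base 0.31 [277. 237.] 945 [549. -38.  73.] [497. -81.  45.] [621.   8.  82.]
carving 0.96 [319. 200.] 855 [371.   8.  72.] [325. -44.  32.] [420.  76.  82.]
carving 0.72 [279. 238.] 901 [547. -37.  73.] [498. -81.  45.] [619.   8.  82.]
float0 0.93 [202. 168.] 664 [ 429. -374.   26.] [ 384. -402.    4.] [ 469. -347.  124.]
float0 0.55 [241. 183.] 676 [ 438. -241.   25.] [ 393. -281.    3.] [ 477. -212.  123.]
float0 0.45 [336. 346.] 678 [752. 228.  28.] [717. 195.   4.] [783. 260.  32.]
float1 0.93 [202. 168.] 664 [ 429. -374.   26.] [ 384. -402.    4.] [ 469. -347.  124.]
float1 0.55 [241. 183.] 676 [ 438. -241.   25.] [ 393. -281.    3.] [ 477. -212.  123.]
float1 0.45 [336. 346.] 678 [752. 228.  28.] [717
[... 3891 characters left out ...]
.] [ 579. -469.   10.] [ 758. -365.   33.]
offcut 0.69 [170. 245.] 526 [367. 283.  29.] [327. 242.   8.] [405. 326.  36.]
gouge_a 0.84 [282. 107.] 429 [813. -63.  22.] [ 782. -132.    9.] [841.  64.  33.]
gouge_a 0.61 [399. 146.] 477 [ 689. -426.   21.] [ 583. -468.   -0.] [ 756. -366.   33.]
brush 0.98 [364. 275.] 655 [ 286. -307.   18.] [ 215. -339.   -1.] [ 398. -274.   25.]
brush 0.72 [143. 168.] 2013 [599. 357. 150.] [483. 254.  -1.] [650. 459. 159.]
brush 0.41 [154. 127.] 733 [724. 330.  95.] [696. 303.   7.] [767. 374. 201.]
disc 0.66 [191. 125.] 463 [747. 224.  25.] [715. 192.   1.] [782. 258.  32.]
disc 0.16 [400. 146.] 454 [ 689. -427.   23.] [ 580. -470.   10.] [ 758. -365.   33.]
```

View pics/scene0.png

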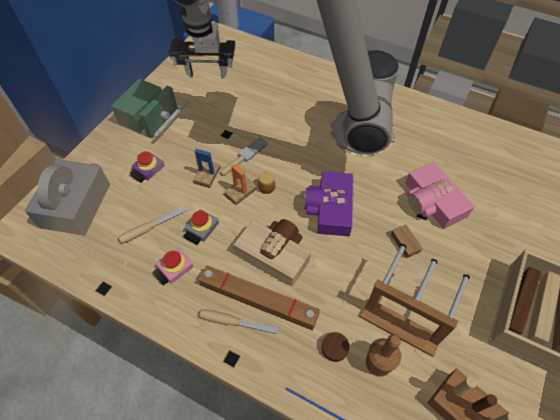

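View pics/top0.png

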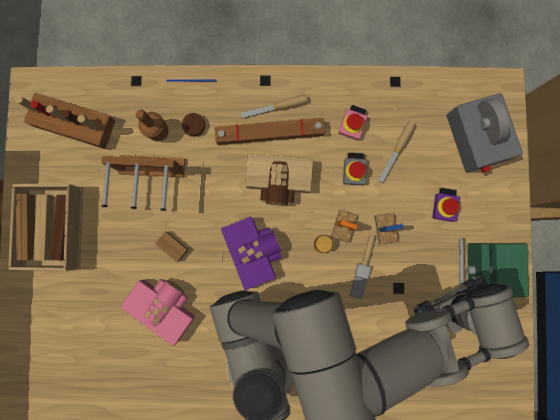

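Both views: floats are blue (scene 203,165) and orange (240,185). There is no green one. Block candidates are pale (273,248), purple (334,204) and pink (435,196): the pale one is meant. Plunger candidates are grey box (199,218), pink (174,262) and purple (147,163): grey is meant. The rack has pegs at (400,262), (425,280), (458,295), and the stop is the brown beam with red marks at (225,281) and (290,308).

```bash
cat >> h.py <<'E'
def rect(Q):
    (c,s,a)=cv2.minAreaRect(Q[:,:2].astype(np.float32)); return np.round(c,1),np.round(s,1),round(a,1)
def sel(P,x0,x1,y0,y1,z0,z1):
    Q=P.reshape(-1,3); Q=Q[~np.isnan(Q[:,0])]
    return Q[(Q[:,0]>x0)&(Q[:,0]<x1)&(Q[:,1]>y0)&(Q[:,1]<y1)&(Q[:,2]>z0)&(Q[:,2]<z1)]
def line(Q):
    c=np.median(Q[:,:2],0); v=np.linalg.svd(Q[:,:2]-Q[:,:2].mean(0),full_matrices=False)[2][0]
    d=(Q[:,:2]-Q[:,:2].mean(0))@v
    return Q.mean(0).round(1),np.degrees(np.arctan2(v[1],v[0])).round(1),d.min().round(1),d.max().round(1),len(Q)
E
python3 - <<'E'
from h import *
for n in("scene","top"):
    P=np.load(n+"0.npy"); print(n)
    print("base",rect(sel(P,480,670,-160,70,53,66)))
    Q=sel(P,670,790,-210,180,40,49); print("stop",rect(Q),line(Q))
    Q=sel(P,450,690,220,480,140,170)
    print("rack z",np.percentile(Q[:,2],[1,20,50,80,99]).round(),rect(Q))
    for a,b in((380,-310),(0,0)):pass
    for nm,y0,y1 in(("blue",-420,-325),("orange",-290,-200)):
        Q=sel(P,370,490,y0,y1,108,130); print(nm,line(Q))
        Q=sel(P,370,490,y0,y1,14,30); print("  sole",rect(Q))
    Q=sel(P,560,650,-330,-240,54,70);print("plunger",line(Q)[0],Q[:,2].max())
    Q=sel(P,450,612,220,480,142,164)
    k=cv2.kmeans(Q[:,1:2].astype(np.float32),3,None,(3,50,.1),5,0)[1].ravel()
    for i in range(3): print("peg",line(Q[k==i]),np.median(Q[k==i][:,2]))
E
```

```text
scene
base (array([566.8, -43.3]), array([201.4, 149.3]), 85.5)
stop (array([725.1, -15.1]), array([ 52.9, 339.6]), 5.3) (array([726.2,  -8.6,  46.1]), np.float64(95.2), np.float64(-176.1), np.float64(163.4), 1796)
rack z [141. 153. 156. 158. 162.] (array([543.7, 362. ]), array([208.5, 149.2]), 87.0)
blue (array([ 425.5, -375.8,  118.7]), np.float64(98.9), np.float64(-26.6), np.float64(23.6), 97)
  sole (array([ 422.1, -364.7]), array([95.4, 88.5]), 5.9)
orange (array([ 433.2, -243.9,  119.4]), np.float64(73.1), np.float64(-27.8), np.float64(22.8), 93)
  sole (array([ 430.6, -246.8]), array([60.1, 91.9]), 71.0)
plunger [ 601.3 -280.5   61.5] 66.79959391865714
peg (array([566.8, 361.4, 156.6]), np.float64(-2.7), np.float64(-96.7), np.float64(46.6), 449) 156.74445271762124
peg (array([567.7, 282.8, 156. ]), np.float64(3.5), np.float64(-101.6), np.float64(46.3), 462) 156.34735585551687
peg (array([561.8, 440.9, 156.7]), np.float64(-9.0), np.float64(-87.8), np.float64(54.6), 388) 156.69655363527102
top
base (array([570.8, -45.9]), array([200.5, 147.4]), 85.9)
stop (array([726.3, -17.5]),
[... 225 characters left out ...]
25.9, -378.4,  119.7]), np.float64(-81.2), np.float64(-24.0), np.float64(25.5), 87)
  sole (array([ 422.3, -363.9]), array([91.8, 90.7]), 10.5)
orange (array([ 433.2, -249.4,  119.4]), np.float64(-106.9), np.float64(-25.1), np.float64(25.0), 91)
  sole (array([ 434.5, -245.7]), array([65.8, 92.2]), 72.2)
plunger [ 603.7 -284.5   60.7] 69.33327449572721
peg (array([560.3, 440.6, 153.8]), np.float64(170.5), np.float64(-56.8), np.float64(82.8), 294) 153.97625038561546
peg (array([564.1, 280.9, 153.6]), np.float64(-176.3), np.float64(-49.3), np.float64(95.4), 372) 153.66831583375722
peg (array([565.5, 359.3, 153.8]), np.float64(178.4), np.float64(-46.7), np.float64(92.4), 367) 154.16511221558972
```

```bash
cat >> h.py <<'E'
def plan(*wps,step=45.,ang=9.5):
    """rows (tool axes, tool down) through world waypoints (x,y,z mm,yaw deg)"""
    o=bot.get_obs(); p=np.array(o["tool_pos"],float); y=np.degrees(o["tcp_rot"][2])
    out=[]
    for w in wps:
        w=np.array(w,float); dy=(w[3]-y+180)%360-180
        n=int(max(np.ceil(np.linalg.norm(w[:3]-p)/step),np.ceil(abs(dy)/ang),1))
        for i in range(n):
            d=(w[:3]-p)/(n-i); t=dy/n
            a=np.radians(y); c,s=np.cos(a),np.sin(a)
            r=np.round([(c*d[0]+s*d[1])/1e3,(s*d[0]-c*d[1])/1e3,-d[2]/1e3],3); r=r+0.
            t=round(-t,1); out.append(f"{r[0]:g} {r[1]:g} {r[2]:g} {t:g}")
            r=r*1e3; p=p+np.array([c*r[0]+s*r[1],s*r[0]-c*r[1],-r[2]]); y-=t
    for i in range(0,len(out),8): print("ROWS",i//8,"; ".join(out[i:i+8]))
E
python3 - <<'E'
from h import *
for n in("scene","top"):
    P=np.load(n+"0.npy")
    for y0,y1 in((260,310),(335,390),(420,470)):
        Q=sel(P,478,585,y0,y1,146,166); print(n,line(Q))
    for y0,y1 in((260,310),(335,390),(420,470)):
        Q=sel(P,440,500,y0,y1,130,166); print(Q[:,0].min().round())
    Q=sel(P,590,660,240,480,135,166);print("beam",rect(Q))
plan((425.7,-377,200,98.8),(425.7,-377,130,98.8))
E
```

```text
scene (array([532.6, 278.5, 156.8]), np.float64(-2.8), np.float64(-54.2), np.float64(51.3), 178)
scene (array([533. , 362.7, 157. ]), np.float64(-3.1), np.float64(-54.7), np.float64(51.6), 187)
scene (array([531.1, 447.1, 157. ]), np.float64(-2.9), np.float64(-53.2), np.float64(53.2), 205)
466.0
470.0
473.0
beam (array([602.2, 358.9]), array([208.5,  32.1]), 87.0)
top (array([530.9, 277. , 153.9]), np.float64(176.9), np.float64(-54.1), np.float64(52.4), 163)
top (array([530.3, 359.9, 154.7]), np.float64(176.8), np.float64(-54.5), np.float64(51.7), 167)
top (array([529.5, 446.7, 154.3]), np.float64(176.8), np.float64(-55.6), np.float64(51.3), 169)
469.0
473.0
478.0
beam (array([606.7, 357.2]), array([208.5,  33.3]), 90.0)
ROWS 0 0.028 0 0 -9.2; 0.027 0.004 0 -9.2; 0.027 0.009 0 -9.2; 0.025 0.013 0 -9.2; 0.022 0.016 0 -9.2; 0.02 0.02 0 -9.2; 0.016 0.023 -0.001 -9.2; 0.012 0.024 0 -9.2
ROWS 1 0 0 0.035 0.1; 0 0 0.035 0.1
```

apply_moves --motion "0.028 0 0 -9.2; 0.027 0.004 0 -9.2; 0.027 0.009 0 -9.2; 0.025 0.013 0 -9.2; 0.022 0.016 0 -9.2; 0.02 0.02 0 -9.2; 0.016 0.023 -0.001 -9.2; 0.012 0.024 0 -9.2" --fingers 1

```text
time: 2.3
tool_pos: [426.3, -376.7, 199.7]
tcp_rot: [3.141, 0.0, 1.734]
contact_force: [-0.3, 0.3, -0.4]
grip_width: 91.5
finger_force: 0.0
```

apply_moves --motion "0 0 0.03 0; 0 0 0.03 0; 0 0 0 0; 0 0 0 0"

```text
time: 2.8
tool_pos: [425.9, -377.7, 140.8]
tcp_rot: [3.141, 0.001, 1.728]
contact_force: [-1.0, 0.2, 0.1]
grip_width: 92.1
finger_force: 0.0
```

```bash
python3 - <<'E'
from h import *
o=bot.get_obs(); print(o["time"],o["tool_pos"],np.degrees(o["tcp_rot"]))
c=cap("top"); cv2.imwrite("pics/t1.png",cv2.resize(c["img"][180:270,320:440],None,fx=5,fy=5))
P=cloud(c); Q=sel(P,370,490,-420,-325,105,126); print(line(Q))
c=cap("scene"); P=cloud(c); Q=sel(P,370,490,-420,-325,105,126); print(line(Q))
plan((425.7,-377,84,98.8))
E
```

```text
2.8 [ 425.86456587 -377.72638703  140.76471313] [1.79951081e+02 8.09969030e-02 9.90210439e+01]
(array([ 424.2, -354.1,  106.2]), np.float64(174.2), np.float64(-1.5), np.float64(1.5), 2)
(array([ 424.8, -373.3,  117.8]), np.float64(97.3), np.float64(-24.9), np.float64(21.2), 89)
ROWS 0 0 0 0.029 0.1; 0.001 0 0.028 0.1
```

apply_moves --motion "0 0 0.03 0; 0 0 0.027 0; 0 0 0 0"

```text
time: 3.28
tool_pos: [424.8, -376.6, 82.0]
tcp_rot: [-3.14, -0.002, 1.728]
contact_force: [0.1, 1.0, 0.4]
grip_width: 92.0
finger_force: 0.0
```

apply_moves --motion "0 0 0 0; 0 0 0 0; 0 0 0 0; 0 0 0 0; 0 0 0 0; 0 0 0 0" --fingers -1

```text
time: 4.03
tool_pos: [425.4, -377.2, 82.6]
tcp_rot: [-3.142, 0.0, 1.728]
contact_force: [1.2, 0.5, 0.4]
grip_width: 36.5
finger_force: 0.0
```

apply_moves --motion "0 0 -0.03 0; 0 0 -0.04 0; 0 0 -0.045 0; 0 0 0 0"

```text
time: 4.53
tool_pos: [426.8, -378.7, 201.5]
tcp_rot: [3.137, 0.007, 1.728]
contact_force: [0.6, -0.5, 0.0]
grip_width: 1.0
finger_force: 0.0
```

```bash
python3 - <<'E'
from h import *
o=bot.get_obs(); print(o["time"],o["tool_pos"],np.degrees(o["tcp_rot"]),o["grip_width"])
plan((400,-100,205,93),(400,200,205,88),(425,366.5,188,87))
E
```

```text
4.525 [ 426.81922811 -378.68661135  201.5155896 ] [179.76436139   0.38697536  99.03429538] 0.9646545195132217
ROWS 0 0.04 0.002 0 0.9; 0.04 0.002 -0.001 0.9; 0.04 0.001 0 0.9; 0.04 0.001 -0.001 0.9; 0.04 0 0 0.9; 0.04 -0.001 -0.001 0.9; 0.04 -0.001 0 0.9; 0.043 0.002 0 0.7
ROWS 1 0.043 0.002 0 0.7; 0.043 0.001 0 0.7; 0.043 0 0 0.7; 0.043 0 0 0.7; 0.042 -0.001 0 0.7; 0.043 -0.001 0 0.7; 0.042 0.005 0.004 0.2; 0.042 0.005 0.004 0.2
ROWS 2 0.042 0.004 0.004 0.2; 0.041 0.004 0.005 0.2
```

Lifted before the fingers had closed, so I'll reopen and retry with a longer close.

apply_moves --motion "0 0 0 0; 0 0 0 0; 0 0 0 0; 0 0 0 0; 0 0 0 0; 0 0 0 0; 0 0 0 0; 0 0 0 0" --fingers 1

```text
time: 5.52
tool_pos: [425.4, -377.2, 197.7]
tcp_rot: [3.142, 0.0, 1.728]
contact_force: [0.4, 0.3, 0.4]
grip_width: 76.2
finger_force: 0.0
```

```bash
python3 - <<'E'
from h import *
o=bot.get_obs(); print(o["time"],o["tool_pos"],np.degrees(o["tcp_rot"]),o["grip_width"])
for n in("scene","top"):
    P=cloud(cap(n)); print(line(sel(P,370,490,-420,-325,108,128)))
plan((425.7,-377,84,98.8))
E
```

```text
5.525 [ 425.42522727 -377.17671801  197.66876962] [1.79997859e+02 9.29700188e-03 9.90265969e+01] 76.24209128412103
(array([ 425.2, -376.2,  118. ]), np.float64(100.2), np.float64(-27.4), np.float64(23.5), 100)
(array([ 423.6, -358.3,  118.8]), np.float64(145.5), np.float64(-11.5), np.float64(7.1), 18)
ROWS 0 0 0 0.038 0.1; 0 0 0.038 0.1; 0 0 0.038 0.1
```

Float undisturbed.

apply_moves --motion "0 0 0.038 0; 0 0 0.038 0; 0 0 0.037 0; 0 0 0 0"

```text
time: 6.12
tool_pos: [424.1, -375.6, 82.2]
tcp_rot: [-3.138, -0.005, 1.728]
contact_force: [-0.5, -0.8, 0.6]
grip_width: 91.6
finger_force: 0.0
```

apply_moves --motion "0 0 0 0; 0 0 0 0; 0 0 0 0; 0 0 0 0; 0 0 0 0; 0 0 0 0; 0 0 0 0; 0 0 0 0" --fingers -1

```text
time: 7.12
tool_pos: [425.4, -377.2, 84.6]
tcp_rot: [-3.142, 0.0, 1.728]
contact_force: [0.2, 0.3, 0.1]
grip_width: 16.3
finger_force: 0.0
```

apply_moves --motion "0 0 0 0; 0 0 0 0; 0 0 0 0"

```text
time: 7.5
tool_pos: [425.3, -377.1, 84.6]
tcp_rot: [-3.141, -0.0, 1.728]
contact_force: [-1.0, -0.6, 0.4]
grip_width: 13.9
finger_force: 30.0
```

apply_moves --motion "0 0 -0.03 0; 0 0 -0.045 0; 0 0 -0.045 0; 0 0 0 0"

```text
time: 8.0
tool_pos: [426.9, -378.6, 208.3]
tcp_rot: [3.137, 0.006, 1.728]
contact_force: [0.7, 0.2, -1.5]
grip_width: 13.4
finger_force: 30.0
```

```bash
python3 - <<'E'
from h import *
o=bot.get_obs(); print(o["time"],o["tool_pos"],np.degrees(o["tcp_rot"]),o["grip_width"])
plan((400,-100,206,93),(400,200,206,88),(425,366.9,188,87))
E
```

```text
8.0 [ 426.87000289 -378.55693265  208.25380715] [179.75698317   0.36989472  99.03190482] 13.35138699100256
ROWS 0 0.04 0.002 0 0.9; 0.04 0.002 0 0.9; 0.04 0.001 0 0.9; 0.04 0.001 0.001 0.9; 0.04 0 0 0.9; 0.04 -0.001 0.001 0.9; 0.04 -0.001 0 0.9; 0.043 0.002 0 0.7
ROWS 1 0.043 0.002 0 0.7; 0.043 0.001 0 0.7; 0.043 0 0 0.7; 0.043 0 0 0.7; 0.042 -0.001 0 0.7; 0.043 -0.001 0 0.7; 0.042 0.005 0.005 0.2; 0.042 0.005 0.004 0.2
ROWS 2 0.042 0.004 0.005 0.2; 0.041 0.004 0.004 0.2
```

apply_moves --motion "0.04 0.002 0 0.9; 0.04 0.002 0 0.9; 0.04 0.001 0 0.9; 0.04 0.001 0 0.9; 0.04 0 0 0.9; 0.04 -0.001 0 0.9; 0.04 -0.001 0 0.9; 0.043 0.002 0 0.7"

```text
time: 9.0
tool_pos: [397.3, -53.7, 203.3]
tcp_rot: [-3.139, -0.001, 1.605]
contact_force: [0.4, -0.7, -1.3]
grip_width: 13.4
finger_force: 29.8
```

apply_moves --motion "0.043 0.002 0 0.7; 0.043 0.001 0 0.7; 0.043 0 0 0.7; 0.043 0 0 0.7; 0.042 -0.001 0 0.7; 0.043 -0.001 0 0.7; 0.042 0.004 0.004 0.2; 0.042 0.004 0.004 0.2"

```text
time: 10.0
tool_pos: [408.7, 286.7, 195.0]
tcp_rot: [-3.14, 0.001, 1.526]
contact_force: [0.7, -1.1, -1.7]
grip_width: 13.5
finger_force: 29.8
```

apply_moves --motion "0.042 0.004 0.005 0.2; 0.041 0.004 0.004 0.2; 0 0 0 0; 0 0 0 0"

```text
time: 10.5
tool_pos: [420.6, 367.2, 186.2]
tcp_rot: [-3.139, 0.002, 1.519]
contact_force: [-0.3, -0.9, -1.6]
grip_width: 13.2
finger_force: 29.9
```

```bash
python3 - <<'E'
from h import *
o=bot.get_obs(); print(o["time"],o["tool_pos"],np.degrees(o["tcp_rot"]),o["grip_width"])
c=cap("scene"); cv2.imwrite("pics/s2.png",cv2.resize(c["img"][190:350,320:500],None,fx=3.7,fy=3.7))
P=cloud(c); print(line(sel(P,470,585,335,390,146,166)))
# handle/sole of held float
Q=sel(P,380,470,330,410,80,130); print("sole",rect(Q),Q[:,2].min())
Q=sel(P,380,470,330,410,190,230); print(line(Q)) if len(Q) else 0
plan((425,366.9,185,87),(531,361.3,185,87),(531,361.3,160,87))
E
```

```text
10.5 [420.64326019 367.17887492 186.23903932] [-1.79878977e+02  1.16542340e-01  8.70488445e+01] 13.203656390535249
(array([526.7, 363. , 156.9]), np.float64(-3.0), np.float64(-56.1), np.float64(58.3), 209)
sole (array([423.7, 339.2]), array([86.3, 17.7]), 0.1) 104.68902389883533
(array([421.4, 332.7, 209.7]), np.float64(-7.4), np.float64(-9.0), np.float64(4.8), 22)
ROWS 0 0 0.004 0.002 0; 0 0.035 0 0; 0 0.036 0 0; 0 0.035 0 0; 0 0 0.025 0
```

View pics/s2.png

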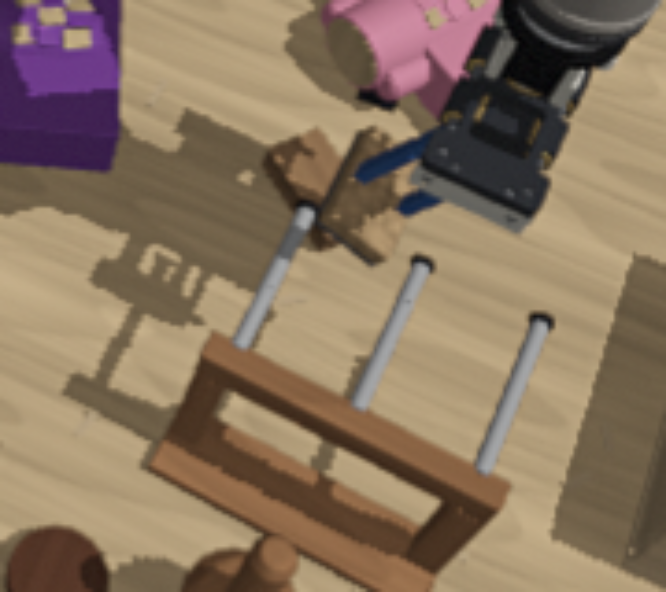

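The crop shows the blue float upright in the gripper (window around 400,190) and the middle peg's knob at (423,263), ready to go on.

apply_moves --motion "0 0.004 0.002 0; 0 0.028 0 0; 0 0.027 0 0; 0 0.027 0 0; 0 0.026 0 0; 0 0 0 0; 0 0 0 0"

```text
time: 11.42
tool_pos: [532.8, 361.6, 185.4]
tcp_rot: [-3.141, 0.0, 1.518]
contact_force: [0.2, 0.5, -2.5]
grip_width: 13.3
finger_force: 29.9
```

```bash
python3 - <<'E'
from h import *
o=bot.get_obs(); print(o["time"],o["tool_pos"],np.degrees(o["tcp_rot"]),o["grip_width"],o["contact_force"])
plan((531,361.5,160,87),step=12)
E
```

```text
11.425 [532.83188688 361.58364729 185.41610026] [-1.79951230e+02  1.88868490e-02  8.69841368e+01] 13.34566917147716 [ 0.19184256  0.49656911 -2.48243147]
ROWS 0 0 -0.001 0.008 -0; 0 0 0.009 -0; 0 -0.001 0.008 -0
```

apply_moves --motion "0 0 0.01 0; 0 0 0.01 0; 0 0 0.004 0; 0 0 0 0; 0 0 0 0"

```text
time: 12.05
tool_pos: [533.3, 360.3, 162.2]
tcp_rot: [3.14, 0.003, 1.519]
contact_force: [-0.0, -7.6, 5.9]
grip_width: 13.6
finger_force: 30.0
```

apply_moves --motion "0 0 0 0; 0 0 0 0; 0 0 0 0; 0 0 0 0; 0 0 0 0; 0 0 0 0; 0 0 0 0; 0 0 0 0" --fingers 0.2

```text
time: 13.05
tool_pos: [533.3, 362.2, 161.6]
tcp_rot: [3.142, 0.0, 1.519]
contact_force: [-0.3, -0.4, -0.8]
grip_width: 54.9
finger_force: 0.0
```

```bash
python3 - <<'E'
from h import *
o=bot.get_obs(); print(o["time"],o["tool_pos"],o["grip_width"],o["contact_force"])
E
```

```text
13.05 [533.25390799 362.15365997 161.57593262] 54.850744351922835 [-0.29181511 -0.43703137 -0.77224302]
```

apply_moves --motion "0 0 -0.02 0; 0 0 -0.03 0; 0 0 -0.03 0; 0 0 0 0" --fingers 1

```text
time: 13.55
tool_pos: [534.4, 362.7, 244.3]
tcp_rot: [3.137, -0.003, 1.519]
contact_force: [-0.2, -0.2, -0.7]
grip_width: 89.6
finger_force: 0.0
```

```bash
python3 - <<'E'
from h import *
o=bot.get_obs(); print(o["time"],o["tool_pos"],o["grip_width"],np.degrees(o["tcp_rot"]))
c=cap("scene"); cv2.imwrite("pics/s3.png",cv2.resize(c["img"][220:350,350:490],None,fx=4,fy=4))
P=cloud(c); Q=sel(P,480,585,320,400,185,204); print("bar",line(Q),Q[:,2].max())
plan((420,250,230,87),(400,0,220,80),(433.5,-246.7,200,73.1),(433.5,-246.7,150,73.1),step=48)
E
```

```text
13.55 [534.35518918 362.74413117 244.34501372] 89.55079963154965 [ 1.79722263e+02 -1.57774975e-01  8.70270077e+01]
  return _methods._mean(a, axis=axis, dtype=dtype,
  ret = um.true_divide(
h.py:19: RuntimeWarning: Mean of empty slice.
  c=np.median(Q[:,:2],0); v=np.linalg.svd(Q[:,:2]-Q[:,:2].mean(0),full_matrices=False)[2][0]
Traceback (most recent call last):
  File "h.py", line 19, in line
    c=np.median(Q[:,:2],0); v=np.linalg.svd(Q[:,:2]-Q[:,:2].mean(0),full_matrices=False)[2][0]
                              ~~~~~~~~~~~~~~~~~~~~~~~~~~~~~~~~~~~~~~~~~~~~~~~~~~~~~~~~~~~~~^^^
IndexError: index 0 is out of bounds for axis 0 with size 0
```

View pics/s3.png

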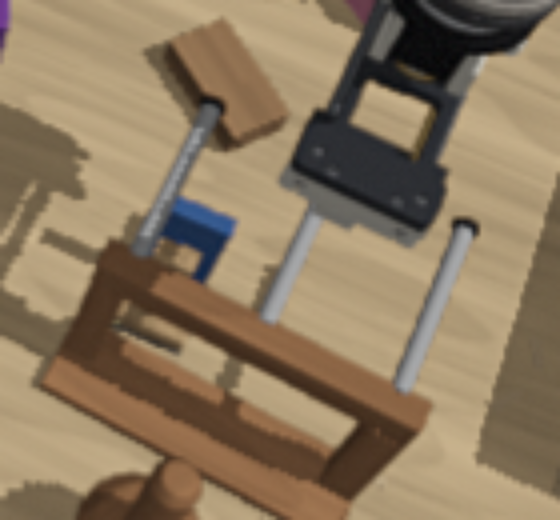

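The blue float slipped round in the pads while I carried it fast, missed the peg, and now stands on the bench between the right and middle pegs (crop 200,230). I'll carry slower from here. First I'll clear the arm and measure.

```bash
python3 - <<'E'
from h import *
plan((420,250,240,87),(400,0,220,80),(433.5,-246.7,200,73.1),(433.5,-246.7,150,73.1),step=48)
E
```

```text
ROWS 0 -0.03 -0.027 0.001 0; -0.029 -0.027 0 0; -0.03 -0.027 0.001 0; -0.029 -0.027 0 0; -0.042 -0.001 0.003 1.2; -0.042 0 0.003 1.2; -0.042 0.001 0.004 1.2; -0.042 0.001 0.003 1.2
ROWS 1 -0.041 0.002 0.004 1.2; -0.042 0.003 0.003 1.2; -0.039 0.013 0.003 1.1; -0.039 0.014 0.003 1.1; -0.039 0.014 0.004 1.1; -0.039 0.015 0.003 1.1; -0.038 0.016 0.004 1.1; -0.038 0.016 0.003 1.1
ROWS 2 0 0 0.025 0.1; 0 0 0.025 0.1
```

apply_moves --motion "-0.03 -0.027 0.001 0; -0.029 -0.027 0 0; -0.03 -0.027 0.001 0; -0.029 -0.027 0 0; -0.042 -0.001 0.003 1.2; -0.042 0 0.003 1.2; -0.042 0.001 0.004 1.2; -0.042 0.001 0.003 1.2"

```text
time: 14.6
tool_pos: [405.1, 81.1, 225.1]
tcp_rot: [-3.139, 0.0, 1.435]
contact_force: [0.6, -0.1, -0.2]
grip_width: 91.5
finger_force: 0.0
```

apply_moves --motion "-0.041 0.002 0.004 1.2; -0.042 0.003 0.003 1.2; -0.039 0.013 0.003 1.1; -0.039 0.014 0.003 1.1; -0.039 0.014 0.004 1.1; -0.039 0.015 0.003 1.1; -0.038 0.016 0.004 1.1; -0.038 0.016 0.003 1.1"

```text
time: 15.6
tool_pos: [432.3, -247.2, 197.9]
tcp_rot: [-3.139, -0.001, 1.277]
contact_force: [0.2, 0.2, -0.5]
grip_width: 91.9
finger_force: 0.0
```

```bash
python3 - <<'E'
from h import *
o=bot.get_obs(); print(o["time"],o["tool_pos"],o["grip_width"],np.degrees(o["tcp_rot"]))
for n in("scene","top"):
    c=cap(n); P=cloud(c); 
    hsv=cv2.cvtColor(c["img"],cv2.COLOR_BGR2HSV)
    b=(abs(hsv[...,0].astype(int)-110)<14)&(hsv[...,1]>130)
    Q=P[b]; Q=Q[(Q[:,0]>440)&(Q[:,0]<640)&(Q[:,1]>240)&(Q[:,1]<480)]
    print(n,len(Q),np.percentile(Q,[2,50,98],axis=0).round())
    T=Q[Q[:,2]>106]; print("bar",line(T) if len(T)>5 else 0)
    R=sel(P,455,600,290,350,12,32); print("sole",rect(R),len(R))
    if n=="top": cv2.imwrite("pics/t3.png",cv2.resize(c["img"][140:230,90:210],None,fx=5,fy=5))
    print("orange",line(sel(P,370,490,-290,-200,108,130)))
plan((433.5,-246.7,150,73.1))
E
```

```text
15.6 [ 432.2870229  -247.17350591  197.93860212] 91.91275837125359 [-1.79857898e+02 -5.87624959e-02  7.31754187e+01]
scene 152 [[526. 287.  55.]
 [535. 306. 111.]
 [537. 322. 126.]]
bar (array([533.1, 304.4, 118.7]), np.float64(92.3), np.float64(-18.7), np.float64(17.9), 85)
sole (array([551.4, 320.1]), array([97. , 59.4]), 0.2) 259
  return _methods._mean(a, axis=axis, dtype=dtype,
  ret = um.true_divide(
h.py:19: RuntimeWarning: Mean of empty slice.
  c=np.median(Q[:,:2],0); v=np.linalg.svd(Q[:,:2]-Q[:,:2].mean(0),full_matrices=False)[2][0]
Traceback (most recent call last):
  File "h.py", line 19, in line
    c=np.median(Q[:,:2],0); v=np.linalg.svd(Q[:,:2]-Q[:,:2].mean(0),full_matrices=False)[2][0]
                              ~~~~~~~~~~~~~~~~~~~~~~~~~~~~~~~~~~~~~~~~~~~~~~~~~~~~~~~~~~~~~^^^
IndexError: index 0 is out of bounds for axis 0 with size 0
```

apply_moves --motion "0.001 0.001 0.038 0; 0 0 0.038 0; 0 0 0.038 0; 0 0 0 0"

```text
time: 16.15
tool_pos: [431.8, -243.7, 82.5]
tcp_rot: [-3.134, -0.003, 1.278]
contact_force: [0.1, -0.2, -0.4]
grip_width: 92.2
finger_force: 0.0
```

apply_moves --motion "0 0 0 0; 0 0 0 0; 0 0 0 0; 0 0 0 0; 0 0 0 0; 0 0 0 0; 0 0 0 0; 0 0 0 0" --fingers -1

```text
time: 17.15
tool_pos: [434.3, -245.7, 85.6]
tcp_rot: [-3.142, 0.0, 1.278]
contact_force: [-0.5, 0.5, -0.3]
grip_width: 16.2
finger_force: 0.0
```

apply_moves --motion "0 0 0 0; 0 0 0 0; 0 0 0 0; 0 0 -0.01 0; 0 0 -0.02 0; 0 0 -0.03 0; 0 0 -0.02 0; 0 0 0 0"

```text
time: 18.15
tool_pos: [435.2, -246.3, 167.5]
tcp_rot: [3.138, 0.002, 1.278]
contact_force: [-0.4, -0.2, 0.0]
grip_width: 0.3
finger_force: 0.0
```

```bash
python3 - <<'E'
from h import *
o=bot.get_obs(); print(o["time"],o["tool_pos"],o["grip_width"],np.degrees(o["tcp_rot"]))
c=cap("scene"); P=cloud(c); cv2.imwrite("pics/s4.png",cv2.resize(c["img"][110:230,170:330],None,fx=4,fy=4))
hsv=cv2.cvtColor(c["img"],cv2.COLOR_BGR2HSV)
b=(abs(hsv[...,0].astype(int)-12)<8)&(hsv[...,1]>190)
Q=P[b]; Q=Q[(abs(Q[:,0]-433)<60)&(abs(Q[:,1]+247)<60)]
for z in range(60,200,15):
    T=Q[(Q[:,2]>z)&(Q[:,2]<z+15)]
    if len(T)>4: print(z,T.mean(0).round(),T[:,1].min().round(),T[:,1].max().round())
E
```

```text
18.15 [ 435.18274501 -246.34727697  167.51239798] 0.25184265722447446 [1.79774091e+02 9.11033045e-02 7.32286632e+01]
```

View pics/s4.png

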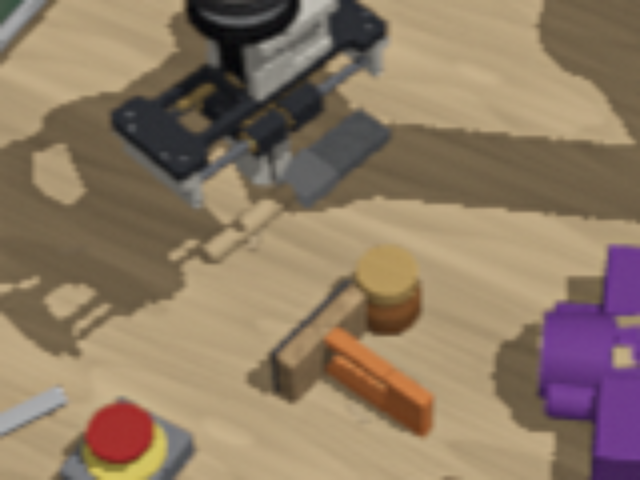

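Orange float now lies on its side beside the wax jar (crop 380,380). The carried blue float clipped its top on the way past, because I left only 4 mm clearance. That also explains blue's tilt in the grip. I'll measure the orange pose, then re-grip it at the tip of the bar so it swings upright when lifted.

```bash
python3 - <<'E'
from h import *
for n in("scene",):
    c=cap(n); P=cloud(c); hsv=cv2.cvtColor(c["img"],cv2.COLOR_BGR2HSV)
    b=(abs(hsv[...,0].astype(int)-10)<8)&(hsv[...,1]>170)
    W=(np.abs(P[...,0]-450)<130)&(np.abs(P[...,1]+220)<110)
    Q=P[b&W]; Q=Q[Q[:,2]>5]; print(len(Q),line(Q),np.percentile(Q[:,2],[2,50,98]).round())
    T=Q[Q[:,2]>44]; print("top edge",line(T),rect(T))
    R=sel(P,370,520,-290,-150,6,75); R0=R
    for d in bot.cut_out(c,"float0")[:5]:
        m=d["pixels"]; print(round(d["p"],2),rect(P[m]),np.nanpercentile(P[m],[2,98],axis=0).round())
        M=P[m]; M=M[M[:,2]>44]; print("   top",rect(M) if len(M)>5 else 0)
    for d in bot.cut_out(c,"wax")[:1]: print("wax",np.nanmedian(P[d["pixels"]],0),rect(P[d["pixels"]]))
E
```

```text
156 (array([ 452.1, -149.8,   26.7]), np.float64(48.4), np.float64(-57.9), np.float64(40.4), 156) [ 7. 20. 56.]
top edge (array([ 460.7, -150. ,   50.6]), np.float64(-99.7), np.float64(-39.9), np.float64(39.0), 38) (array([ 459.2, -149.2]), array([78.9,  9. ]), 79.5)
0.83 (array([ 459.8, -177.2]), array([155.5,  82.5]), 60.9) [[ 406. -220.    2.]
 [ 489.  -96.   61.]]
   top (array([ 453.2, -153.5]), array([121.6,  92. ]), 80.3)
0.69 (array([534.2, 308. ]), array([ 46.6, 161. ]), 85.9) [[505. 285.   5.]
 [593. 326. 154.]]
   top (array([566.9, 302.5]), array([40.6, 94.9]), 85.7)
wax [ 383.77104496 -173.76159502   53.37693851] (array([ 358.2, -189. ]), array([97. , 52.6]), 31.7)
```

```bash
python3 - <<'E'
from h import *
plan((463,-112,150,80))
E
```

```text
ROWS 0 0.034 -0.003 0.004 -1.7; 0.034 -0.001 0.004 -1.7; 0.034 -0.001 0.003 -1.7; 0.034 0.001 0.004 -1.7
```

apply_moves --motion "0.034 -0.003 0 -1.7; 0.034 -0.001 0 -1.7; 0.034 -0.001 0 -1.7; 0.034 0.001 0.01 -1.7; 0 0 0 0; 0 0 0 0; 0 0 0 0; 0 0 0 0" --fingers 0.2

```text
time: 19.35
tool_pos: [463.8, -113.5, 155.7]
tcp_rot: [3.141, 0.0, 1.395]
contact_force: [0.5, 0.3, -0.2]
grip_width: 54.9
finger_force: 0.0
```

```bash
python3 - <<'E'
from h import *
o=bot.get_obs(); print(o["time"],o["tool_pos"],o["grip_width"],np.degrees(o["tcp_rot"]))
c=cap("scene"); P=cloud(c); hsv=cv2.cvtColor(c["img"],cv2.COLOR_BGR2HSV)
cv2.imwrite("pics/s5.png",cv2.resize(c["img"][140:280,200:340],None,fx=4,fy=4))
b=(abs(hsv[...,0].astype(int)-10)<8)&(hsv[...,1]>170)
W=(np.abs(P[...,0]-455)<50)&(np.abs(P[...,1]+140)<60)
Q=P[b&W]; Q=Q[(Q[:,2]>44)&(Q[:,2]<65)]; print(len(Q),line(Q),rect(Q))
c=cap("top"); P=cloud(c); hsv=cv2.cvtColor(c["img"],cv2.COLOR_BGR2HSV)
Q=sel(P,410,500,-190,-80,44,62);print("top",len(Q),rect(Q),line(Q))
plan((463,-112,90,80),(463,-112,28,80))
E
```

```text
19.35 [ 463.81722046 -113.5337365   155.67673301] 54.87332375942944 [1.79986526e+02 1.23995916e-02 7.99527974e+01]
43 (array([ 462.1, -141. ,   49.5]), np.float64(78.7), np.float64(-51.0), np.float64(47.1), 43) (array([ 459.7, -142.7]), array([98.6, 13.3]), 75.7)
  return _methods._mean(a, axis=axis, dtype=dtype,
  ret = um.true_divide(
h.py:19: RuntimeWarning: Mean of empty slice.
  c=np.median(Q[:,:2],0); v=np.linalg.svd(Q[:,:2]-Q[:,:2].mean(0),full_matrices=False)[2][0]
Traceback (most recent call last):
  File "h.py", line 19, in line
    c=np.median(Q[:,:2],0); v=np.linalg.svd(Q[:,:2]-Q[:,:2].mean(0),full_matrices=False)[2][0]
                              ~~~~~~~~~~~~~~~~~~~~~~~~~~~~~~~~~~~~~~~~~~~~~~~~~~~~~~~~~~~~~^^^
IndexError: index 0 is out of bounds for axis 0 with size 0
```

View pics/s5.png

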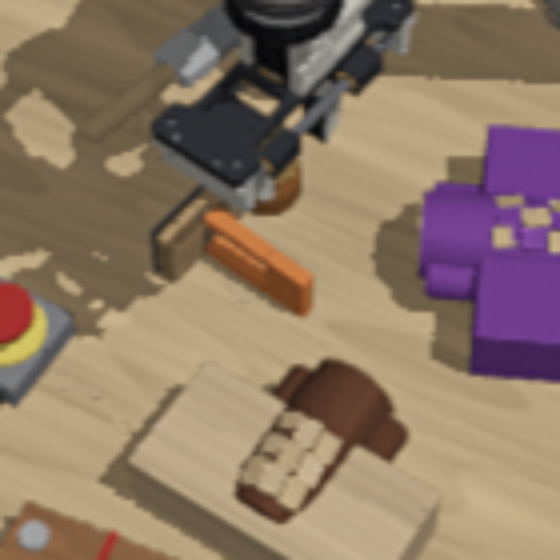

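The crop confirms the float's plate stands on edge (bar tip at 305,295 in the crop), about 25 mm clear of the block.

apply_moves --motion "0.004 0 0.03 0; 0 0.002 0.03 0; 0 0 0.03 0; 0 0 0.025 0; 0 0 0.012 0; 0 0 0 0"

```text
time: 20.2
tool_pos: [466.3, -109.2, 28.3]
tcp_rot: [-3.141, -0.0, 1.397]
contact_force: [0.1, 0.4, 0.0]
grip_width: 55.0
finger_force: 0.0
```

apply_moves --motion "0 0 0 0; 0 0 0 0; 0 0 0 0; 0 0 0 0; 0 0 0 0; 0 0 0 0; 0 0 0 0; 0 0 0 0" --fingers -1

```text
time: 21.2
tool_pos: [466.5, -109.2, 28.6]
tcp_rot: [3.142, 0.0, 1.397]
contact_force: [0.3, -0.3, 0.8]
grip_width: 0.6
finger_force: 0.0
```

apply_moves --motion "0 0 -0.01 0; 0 0 -0.02 0; 0 0 -0.025 0; 0 0 -0.025 0; 0 0 -0.025 0; 0 0 -0.015 0; 0 0 0 0; 0 0 0 0"

```text
time: 22.2
tool_pos: [466.1, -109.0, 148.3]
tcp_rot: [-3.141, -0.0, 1.397]
contact_force: [0.1, 0.1, -0.7]
grip_width: 0.2
finger_force: 0.0
```

```bash
python3 - <<'E'
from h import *
o=bot.get_obs(); print(o["time"],o["tool_pos"],o["grip_width"],np.degrees(o["tcp_rot"]),o["contact_force"])
c=cap("scene"); P=cloud(c)
cv2.imwrite("pics/s6.png",cv2.resize(c["img"][120:260,200:340],None,fx=4,fy=4))
E
```

```text
22.2 [ 466.12640172 -109.02198594  148.25703757] 0.2466231215994168 [-1.79962393e+02 -3.26908392e-03  8.00277086e+01] [ 0.05156028  0.1137503  -0.67841864]
```

View pics/s6.png

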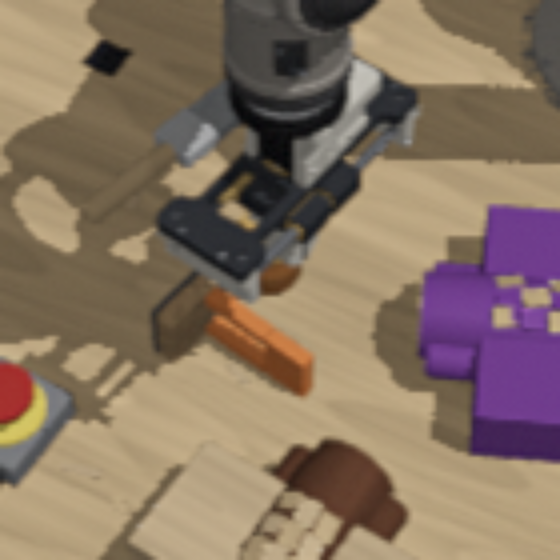

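Missed: the fingers closed on nothing. I'll re-measure the handle by intersecting pixel rays with its known top plane.

```bash
cat >> h.py <<'E'
def ray(c,u,v,z):
    K=np.array([[c["fx"],0,c["cx"]],[0,c["fy"],c["cy"]],[0,0,1.]])
    p=cv2.undistortPoints(np.array([[[u,v]]],float),K,np.array(c["D"],float)).ravel()
    M=np.array(c["world_from_camera"]); d=M[:3,:3]@np.array([p[0],p[1],1]); o=M[:3,3]
    return (o+d*(z-o[2])/d[2])[:2].round(1)
E
python3 - <<'E'
from h import *
c=cap("scene"); P=cloud(c)
f=lambda x,y:(200+x/4,120+y/4)
for nm,x,y,z in(("tip top far",313,357,53),("tip top near",306,367,53),("root top",222,300,53),("sole top R",200,280,56),("sole top L",155,312,56),("sole bot L",160,352,0),("tip bottom",306,393,3)):
    u,v=f(x,y); print(nm,ray(c,u,v,z),P[int(v),int(u)].round())
E
```

```text
tip top far [462.2 -92.6] [459. -95.  49.]
tip top near [472.6 -93.1] [471. -96.  54.]
root top [ 448.5 -179.3] [ 449. -180.   53.]
sole top R [ 441.8 -202.5] [ 443. -202.   58.]
sole top L [ 484.  -217.9] [ 486. -219.   58.]
sole bot L [ 483.9 -218.3] [ 483. -219.   -1.]
tip bottom [465.4 -97.2] [471. -96.  13.]
```

```bash
python3 - <<'E'
from h import *
o=bot.get_obs(); t=np.array(o["tool_pos"])
for n in("scene","top"):
    c=cap(n); P=cloud(c)
    M=np.linalg.inv(np.array(c["world_from_camera"])); K=np.array([[c["fx"],0,c["cx"]],[0,c["fy"],c["cy"]],[0,0,1.]])
    for p in(t,t+[0,0,70],[467,-93,53]):
        q=(M@np.r_[p,1])[:3]; print(n,np.round(p),cv2.projectPoints(q.reshape(1,1,3),np.zeros(3),np.zeros(3),K,np.array(c["D"],float))[0].ravel().round(1))
    for z in range(100,260,15):
        Q=sel(P,330,600,-260,20,z,z+15)
        if len(Q)>3: print(z,len(Q),Q.mean(0).round(),Q.min(0).round(),Q.max(0).round())
    if n=="scene": cv2.imwrite("pics/s7.png",cv2.resize(c["img"][130:230,210:310],None,fx=6,fy=6,interpolation=cv2.INTER_CUBIC))
E
```

```text
scene [ 466. -109.  148.] [272.5 189.7]
scene [ 466. -109.  218.] [272.2 174.7]
scene [467 -93  53] [277.4 210.4]
175 13 [460. -97. 184.] [450. -99. 178.] [471. -95. 188.]
190 22 [ 477. -103.  197.] [ 463. -119.  191.] [483. -96. 205.]
205 8 [ 480. -106.  212.] [ 476. -116.  206.] [482. -98. 219.]
235 58 [ 506. -105.  247.] [ 386. -156.  239.] [555. -59. 250.]
250 244 [479. -88. 258.] [ 384. -156.  250.] [557. -56. 265.]
top [ 466. -109.  148.] [300.4 211.7]
top [ 466. -109.  218.] [301.6 209.8]
top [467 -93  53] [293.7 213.6]
250 27 [414. -95. 259.] [ 398. -132.  255.] [426. -70. 261.]
```

View pics/s7.png

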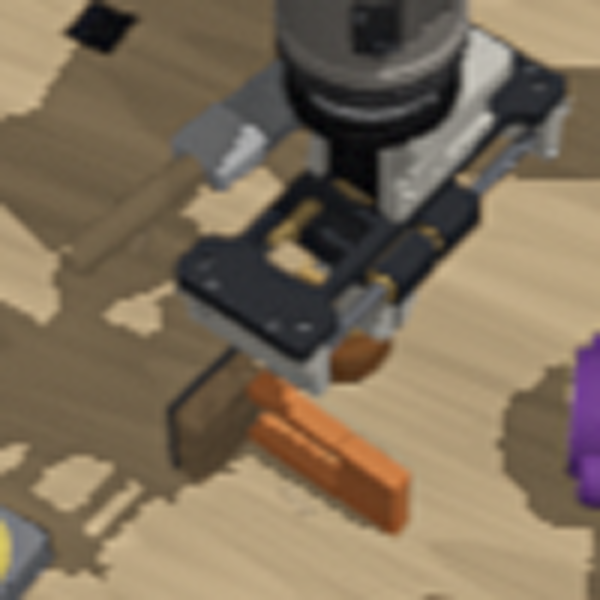

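The TCP should project to crop (375,358), but the fingertips seem to end about 27 mm higher. I'll touch the bare bench to find out.

apply_moves --motion "0 -0.025 0.02 0; 0 -0.025 0.03 0; 0 0 0.03 0; 0 0 0.03 0; 0 0 0.01 0; 0 0 0 0"

```text
time: 23.15
tool_pos: [417.1, -100.5, 28.4]
tcp_rot: [-3.14, -0.0, 1.397]
contact_force: [0.1, 0.2, 0.6]
grip_width: -0.0
finger_force: 0.0
```

apply_moves --motion "0 0 0.005 0; 0 0 0.005 0; 0 0 0.004 0; 0 0 0.003 0; 0 0 0 0"

```text
time: 23.78
tool_pos: [417.2, -100.5, 11.4]
tcp_rot: [-3.141, 0.0, 1.397]
contact_force: [0.5, -0.1, 0.2]
grip_width: 0.4
finger_force: 0.0
```

```bash
python3 - <<'E'
from h import *
o=bot.get_obs(); print(o["time"],o["tool_pos"],o["contact_force"],o["joint_positions"])
c=cap("scene"); P=cloud(c)
for z in range(5,120,10):
    Q=sel(P,395,440,-140,-80,z,z+10)
    if len(Q)>2: print(z,len(Q),Q.mean(0).round(),Q.min(0).round(),Q.max(0).round())
cv2.imwrite("pics/s8.png",cv2.resize(c["img"][130:230,220:320],None,fx=6,fy=6,interpolation=cv2.INTER_CUBIC))
E
```

```text
23.775 [ 417.17435883 -100.5096294    11.44543745] [ 0.49396839 -0.13662888  0.22925815] [-4.15362177e-01  4.42991654e-01  2.00980652e+00 -1.11596654e-04
  6.89076501e-01 -2.41222170e-01]
5 18 [417. -91.   7.] [ 399. -113.    5.] [439. -80.   9.]
45 7 [418. -89.  50.] [408. -91.  45.] [428. -87.  54.]
55 8 [430. -98.  60.] [ 420. -111.   56.] [434. -88.  64.]
65 7 [430. -96.  69.] [ 425. -106.   65.] [434. -89.  74.]
75 3 [434. -97.  77.] [ 433. -102.   75.] [436. -90.  79.]
```

View pics/s8.png

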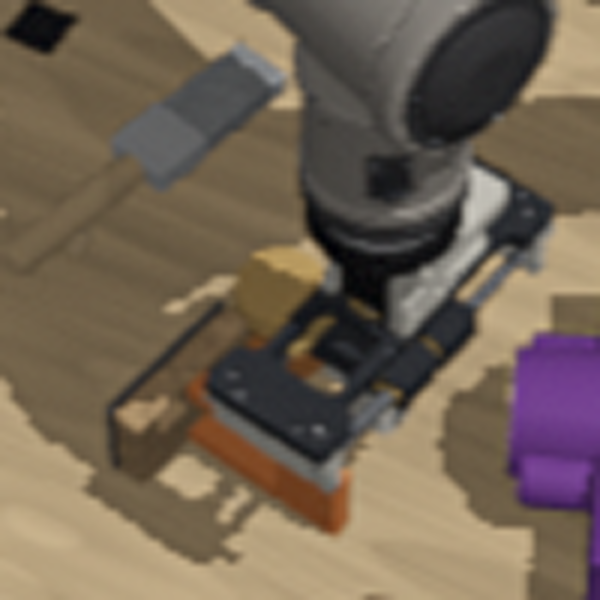

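apply_moves --motion "0 0 0.005 0; 0 0 0.004 0; 0 0 0.003 0; 0 0 0 0"

```text
time: 24.32
tool_pos: [417.1, -100.4, -0.7]
tcp_rot: [-3.141, -0.0, 1.397]
contact_force: [-0.5, 0.3, 0.1]
grip_width: 0.5
finger_force: 0.0
```

apply_moves --motion "0 0 0.004 0; 0 0 0.004 0; 0 0 0 0"

```text
time: 24.7
tool_pos: [417.0, -100.4, -8.7]
tcp_rot: [-3.141, -0.0, 1.397]
contact_force: [-0.4, 0.1, 0.0]
grip_width: 0.6
finger_force: 0.0
```

apply_moves --motion "0 0 0.004 0; 0 0 0.004 0; 0 0 0 0"

```text
time: 25.08
tool_pos: [417.0, -100.4, -16.7]
tcp_rot: [-3.141, -0.0, 1.397]
contact_force: [0.5, 0.5, 0.5]
grip_width: 0.4
finger_force: 0.0
```

The reported TCP is below the bench with no contact, so the fingertips really do sit higher. I'll continue gently.

apply_moves --motion "0 0 0.004 0; 0 0 0.003 0; 0 0 0 0"

```text
time: 25.45
tool_pos: [417.1, -100.5, -23.6]
tcp_rot: [-3.141, -0.0, 1.397]
contact_force: [-0.9, 0.5, -0.6]
grip_width: 0.5
finger_force: 0.0
```

apply_moves --motion "0 0 0.002 0; 0 0 0.002 0; 0 0 0 0"

```text
time: 25.82
tool_pos: [417.2, -100.5, -27.5]
tcp_rot: [-3.141, 0.0, 1.397]
contact_force: [0.1, 0.1, 0.1]
grip_width: 0.7
finger_force: 0.0
```

apply_moves --motion "0 0 0.002 0; 0 0 0.002 0; 0 0 0 0"

```text
time: 26.2
tool_pos: [417.4, -100.6, -28.2]
tcp_rot: [3.14, 0.001, 1.397]
contact_force: [-11.2, 3.6, 48.6]
grip_width: 0.5
finger_force: 24.7
```

Contact came at a reported −28 mm, so the true fingertip height is reported z + 28. Both earlier grips were 28 mm too high. I'll lift and regrip with that offset.

apply_moves --motion "0 0 -0.03 0; 0 0 -0.04 0; 0 0 -0.04 0; 0 0 -0.02 0; 0 0 0 0; 0 0 0 0" --fingers 0.2

```text
time: 26.95
tool_pos: [416.7, -100.3, 97.8]
tcp_rot: [-3.14, -0.0, 1.397]
contact_force: [-0.5, -0.3, -0.7]
grip_width: 53.2
finger_force: 0.0
```

```bash
sed -i 's/p=np.array(o\["tool_pos"\],float); y=/p=np.array(o["tool_pos"],float)+[0,0,28]; y=/' h.py; python3 - <<'E'
from h import *
o=bot.get_obs(); print(o["time"],o["tool_pos"],o["grip_width"])
plan((466.5,-109,110,80),(466.5,-109,25,80),step=30)
E
```

```text
26.95 [ 416.68521298 -100.29210876   97.7557887 ] 53.20992042134197
ROWS 0 0 0.025 0.008 0; 0 0.026 0.008 0; 0 0 0.028 0; 0 0 0.028 0; 0 0 0.029 0
```

apply_moves --motion "0 0.025 0.008 0; 0 0.026 0.008 0; 0 0 0.028 0; 0 0 0.028 0; 0 0 0.02 0; 0 0 0.009 0; 0 0 0 0"

```text
time: 27.82
tool_pos: [466.8, -109.1, -3.3]
tcp_rot: [-3.139, -0.0, 1.397]
contact_force: [-0.0, -0.4, -0.3]
grip_width: 55.3
finger_force: 0.0
```

apply_moves --motion "0 0 0 0; 0 0 0 0; 0 0 0 0; 0 0 0 0; 0 0 0 0; 0 0 0 0; 0 0 0 0; 0 0 0 0" --fingers -1

```text
time: 28.82
tool_pos: [467.5, -109.3, -2.3]
tcp_rot: [3.142, 0.0, 1.397]
contact_force: [-1.5, 0.7, 4.0]
grip_width: 13.6
finger_force: 29.9
```

apply_moves --motion "0 0 -0.01 0; 0 0 -0.02 0; 0 0 -0.025 0; 0 0 -0.025 0; 0 0 -0.025 0; 0 0 -0.015 0; 0 0 0 0; 0 0 0 0"

```text
time: 29.82
tool_pos: [467.0, -109.2, 117.0]
tcp_rot: [-3.141, -0.0, 1.397]
contact_force: [-0.0, 0.6, -2.6]
grip_width: 13.7
finger_force: 30.0
```

```bash
python3 - <<'E'
from h import *
o=bot.get_obs(); print(o["time"],o["tool_pos"],o["grip_width"],o["contact_force"],o["moment"])
c=cap("scene"); P=cloud(c)
cv2.imwrite("pics/s9.png",cv2.resize(c["img"][120:240,210:330],None,fx=5,fy=5,interpolation=cv2.INTER_CUBIC))
E
```

```text
29.825 [ 467.00059925 -109.18007479  117.04135751] 13.652301801519839 [-0.03913994  0.63244619 -2.62621458] [ 0.15524589 -0.10951082 -0.02108827]
```

View pics/s9.png

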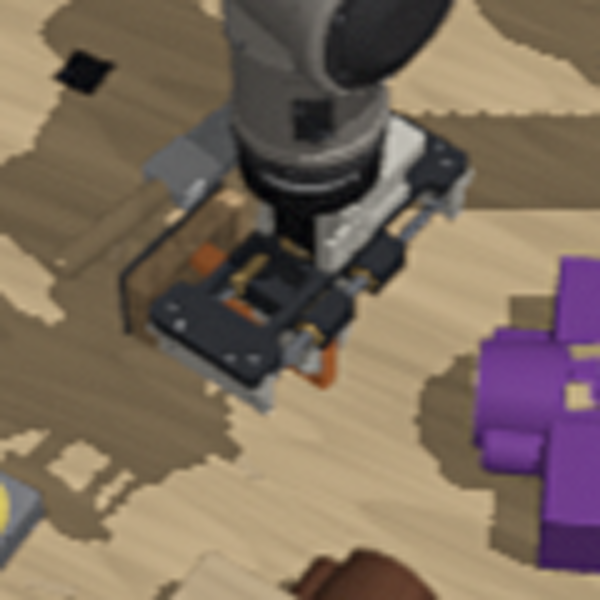

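Orange is now held firmly (14 mm, 30 N), still horizontal. A few sharp vertical jerks should let it swing down in the pads.

apply_moves --motion "0 0 -0.06 0; 0 0 -0.06 0; 0 0 0.06 0; 0 0 -0.06 0; 0 0 0.06 0; 0 0 -0.06 0; 0 0 0 0; 0 0 0 0"

```text
time: 30.88
tool_pos: [467.5, -109.4, 237.2]
tcp_rot: [-3.141, 0.0, 1.397]
contact_force: [-0.6, 0.8, -2.6]
grip_width: 14.3
finger_force: 30.0
```

```bash
python3 - <<'E'
from h import *
o=bot.get_obs(); print(o["time"],o["tool_pos"],o["grip_width"],o["contact_force"],o["moment"])
E
```

```text
30.875 [ 467.5398052  -109.38522674  237.19184419] 14.25108998622779 [-0.58146622  0.82082694 -2.64241303] [ 0.08746059 -0.10310539 -0.01182875]
```

apply_moves --motion "0 0 0.06 0; 0 0 -0.06 0; 0 0 0.06 0; 0 0 -0.06 0; 0 0 0.06 0; 0 0 -0.06 0; 0 0 0 0; 0 0 0 0"

```text
time: 31.88
tool_pos: [467.6, -109.4, 237.2]
tcp_rot: [-3.142, 0.0, 1.397]
contact_force: [-0.0, 0.2, -2.6]
grip_width: 13.9
finger_force: 30.0
```

```bash
cat >> h.py <<'E'
def held(col,n="scene"):
    """orange/blue points of the held float in the tool frame (x along tool x, z up from true tip)"""
    o=bot.get_obs(); t=np.array(o["tool_pos"])+[0,0,28]; a=o["tcp_rot"][2]
    c=cap(n); P=cloud(c); hsv=cv2.cvtColor(c["img"],cv2.COLOR_BGR2HSV)
    b=(abs(hsv[...,0].astype(int)-col)<9)&(hsv[...,1]>130)
    Q=P[b]-t; Q=Q[np.linalg.norm(Q,axis=1)<150]
    return np.stack([Q[:,0]*np.cos(a)+Q[:,1]*np.sin(a),Q[:,0]*np.sin(a)-Q[:,1]*np.cos(a),Q[:,2]],1),c
E
python3 - <<'E'
from h import *
o=bot.get_obs(); print(o["time"],o["tool_pos"],o["contact_force"],o["moment"])
Q,c=held(10); print(len(Q))
for z in range(-100,60,12):
    T=Q[(Q[:,2]>z)&(Q[:,2]<z+12)]
    if len(T)>2: print(z,len(T),np.percentile(T[:,0],[5,95]).round(),T[:,1].mean().round())
cv2.imwrite("pics/s10.png",cv2.resize(c["img"][90:230,210:350],None,fx=4,fy=4,interpolation=cv2.INTER_CUBIC))
E
```

```text
31.875 [ 467.63881595 -109.42798252  237.23653034] [-0.04134153  0.18018548 -2.57342151] [ 0.0716244  -0.07524101  0.01182949]
169
-76 5 [-37. -29.] -2.0
-64 11 [-30. -16.] 2.0
-52 20 [-23.  -7.] 1.0
-40 19 [-10.   7.] 3.0
-28 13 [-1. 17.] 4.0
-16 19 [ 9. 30.] 5.0
-4 39 [12. 36.] 2.0
8 32 [12. 26.] -0.0
20 6 [13. 16.] 2.0
```

View pics/s10.png

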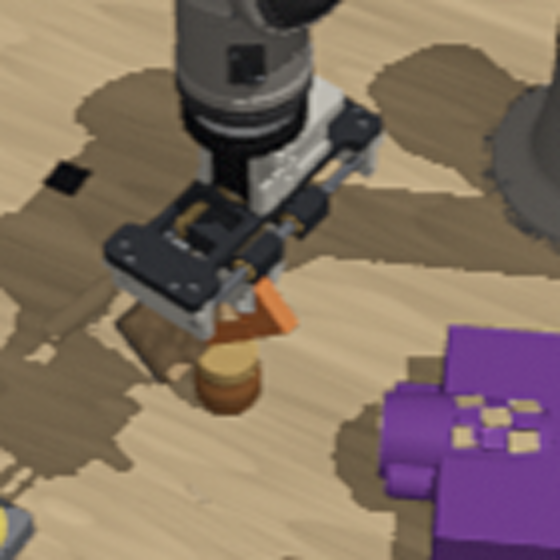

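The orange float has swung to roughly 40° from upright. Next is a sideways jerk (hard start, soft stop), plus more vertical jerks.

apply_moves --motion "-0.06 0 0 0; -0.055 0 0 0; -0.045 0 0 0; -0.033 0 0 0; -0.022 0 0 0; -0.012 0 0 0; -0.005 0 0 0; 0 0 0 0"

```text
time: 32.92
tool_pos: [427.6, -337.3, 237.6]
tcp_rot: [-3.142, -0.0, 1.397]
contact_force: [-0.2, 0.4, -2.4]
grip_width: 13.4
finger_force: 30.0
```

apply_moves --motion "0 0 0.06 0; 0 0 -0.06 0; 0 0 0.06 0; 0 0 -0.06 0; 0 0 0.06 0; 0 0 -0.06 0; 0 0 0 0; 0 0 0 0"

```text
time: 33.92
tool_pos: [428.0, -337.6, 238.4]
tcp_rot: [3.14, 0.001, 1.398]
contact_force: [0.5, -0.3, -2.6]
grip_width: 13.8
finger_force: 30.0
```

```bash
cat >> h.py <<'E'
def showheld(col):
    o=bot.get_obs(); print(o["time"],o["tool_pos"].round(1) if hasattr(o["tool_pos"],"round") else o["tool_pos"],np.round(o["contact_force"],1),np.round(o["moment"],3),o["grip_width"])
    Q,c=held(col)
    for z in range(-100,60,12):
        T=Q[(Q[:,2]>z)&(Q[:,2]<z+12)]
        if len(T)>2: print(z,len(T),np.percentile(T[:,0],[5,95]).round(),T[:,1].mean().round())
    return c
E
python3 -c "
from h import *
showheld(10)"
```

```text
33.925 [ 428.  -337.6  238.4] [ 0.5 -0.3 -2.6] [ 0.028 -0.097 -0.045] 13.80674910230817
-76 10 [-26. -13.] 1.0
-64 10 [-51.  -6.] -3.0
-52 14 [-53.   6.] 3.0
-40 15 [-46.  14.] 5.0
-28 22 [-36.  22.] 5.0
-16 24 [-19.  34.] 5.0
-4 41 [14. 41.] 1.0
8 39 [13. 28.] -0.0
20 25 [ 2. 16.] -2.0
```

apply_moves --motion "0.015 0 0 0; 0.03 0 0 0; 0.045 0 0 0; 0.06 0 0 0; -0.06 0 0 0; -0.045 0 0 0; -0.03 0 0 0; -0.015 0 0 0"

```text
time: 34.98
tool_pos: [427.1, -338.1, 237.1]
tcp_rot: [-3.141, -0.001, 1.396]
contact_force: [0.2, 0.6, -1.9]
grip_width: 13.6
finger_force: 30.0
```

apply_moves --motion "0.015 0 0 0; 0.03 0 0 0; 0.045 0 0 0; 0.06 0 0 0; -0.06 0 0 0; -0.045 0 0 0; -0.03 0 0 0; -0.015 0 0 0"

```text
time: 35.98
tool_pos: [427.4, -337.2, 237.5]
tcp_rot: [-3.141, -0.001, 1.397]
contact_force: [0.0, 0.2, -2.0]
grip_width: 13.9
finger_force: 30.0
```

```bash
python3 -c "
from h import *
showheld(10)"
```

```text
35.975 [ 427.4 -337.2  237.5] [ 0.   0.2 -2. ] [ 0.071 -0.054 -0.035] 13.891752385996483
-88 3 [ 8. 20.] 0.0
-76 16 [-22.  24.] 3.0
-64 24 [-22.  27.] 1.0
-52 25 [-18.  31.] 1.0
-40 24 [-15.  34.] 1.0
-28 23 [-12.  37.] 3.0
-16 32 [ 2. 40.] 3.0
-4 27 [15. 44.] 4.0
8 51 [16. 47.] 1.0
20 49 [ 3. 35.] -1.0
```

apply_moves --motion "0.015 0 0 0; 0.03 0 0 0; 0.045 0 0 0; 0.06 0 0 0; -0.06 0 0 0; -0.045 0 0 0; -0.03 0 0 0; -0.015 0 0 0"

```text
time: 37.02
tool_pos: [427.5, -336.9, 237.7]
tcp_rot: [3.142, -0.001, 1.397]
contact_force: [0.9, 0.3, -2.1]
grip_width: 13.8
finger_force: 30.0
```

```bash
python3 -c "
from h import *
showheld(10)"
```

```text
37.025 [ 427.5 -336.9  237.7] [ 0.9  0.3 -2.1] [-0.022 -0.1    0.04 ] 13.824507224742062
-76 23 [-9. 38.] -3.0
-64 31 [-9. 39.] 1.0
-52 28 [-7. 41.] 1.0
-40 29 [-7. 42.] 2.0
-28 27 [-5. 43.] 2.0
-16 30 [-1. 44.] 3.0
-4 35 [14. 45.] 3.0
8 34 [14. 47.] 3.0
20 74 [ 5. 45.] -1.0
```

Tilt is down to about 6°. I'll set it down on clear bench (shifted +40 mm in x, away from the brush) and regrip it centred.

apply_moves --motion "0 0.02 0.02 0; 0 0.02 0.03 0; 0 0 0.03 0; 0 0 0.03 0; 0 0 0.025 0; 0 0 0.015 0; 0 0 0.01 0; 0 0 0 0"

```text
time: 38.08
tool_pos: [466.8, -344.4, 77.6]
tcp_rot: [-3.141, -0.0, 1.397]
contact_force: [0.5, -0.1, -1.8]
grip_width: 13.4
finger_force: 30.0
```

apply_moves --motion "0 0 0.004 0; 0 0 0.004 0; 0 0 0 0"

```text
time: 38.45
tool_pos: [467.1, -345.2, 70.3]
tcp_rot: [3.14, 0.001, 1.396]
contact_force: [0.9, 0.2, 1.4]
grip_width: 13.6
finger_force: 30.0
```

apply_moves --motion "0 0 0.003 0; 0 0 0.003 0; 0 0 0 0"

```text
time: 38.83
tool_pos: [467.1, -349.0, 68.4]
tcp_rot: [3.137, 0.008, 1.397]
contact_force: [-9.6, -5.1, 24.0]
grip_width: 13.9
finger_force: 30.1
```

Contact and pressed flat. Open, shift 20 mm to the bar's middle, look.

apply_moves --motion "0 0 -0.004 0; 0 0 0 0; 0 0 0 0; 0 0 0 0; 0 0 0 0; 0 0 0 0; 0 0 0 0; 0 0 0 0" --fingers 0.3

```text
time: 39.83
tool_pos: [466.7, -344.8, 67.6]
tcp_rot: [3.142, 0.0, 1.397]
contact_force: [-0.3, -0.7, 0.1]
grip_width: 59.8
finger_force: 0.0
```

```bash
python3 - <<'E'
from h import *
showheld(10)
o=bot.get_obs(); c=cap("scene"); P=cloud(c)
hsv=cv2.cvtColor(c["img"],cv2.COLOR_BGR2HSV); b=(abs(hsv[...,0].astype(int)-10)<9)&(hsv[...,1]>130)
Q=P[b]; Q=Q[(abs(Q[:,0]-467)<50)&(abs(Q[:,1]+325)<60)&(Q[:,2]>112)]; print(line(Q),Q[:,2].max())
E
```

```text
39.825 [ 466.7 -344.8   67.6] [-0.3 -0.7  0.1] [-0.049 -0.092  0.014] 59.79148221700387
-100 4 [-71. -40.] -25.0
-76 19 [-13.  34.] 0.0
-64 21 [-11.  35.] 1.0
-52 27 [-11.  36.] 2.0
-40 34 [-12.  90.] 39.0
-28 18 [-13.  35.] 3.0
-16 25 [-12.  34.] 3.0
-4 27 [-4. 35.] 4.0
8 28 [ 5. 35.] 2.0
20 54 [ 0. 36.] -1.0
(array([ 472.8, -325.4,  124.9]), np.float64(40.9), np.float64(-21.2), np.float64(38.4), 68) 182.97188092819522
```

Upright and centred 12 mm along. Shift, lower 12, grip properly.

apply_moves --motion "0.012 0.001 0.006 0; 0 0 0.006 0; 0 0 0 0"

```text
time: 40.3
tool_pos: [469.5, -332.5, 54.8]
tcp_rot: [-3.14, -0.001, 1.397]
contact_force: [0.1, -0.2, -0.0]
grip_width: 59.6
finger_force: 0.0
```

apply_moves --motion "0 0 0 0; 0 0 0 0; 0 0 0 0; 0 0 0 0; 0 0 0 0; 0 0 0 0; 0 0 0 0; 0 0 0 0" --fingers -1

```text
time: 41.3
tool_pos: [469.7, -333.1, 55.5]
tcp_rot: [-3.141, -0.0, 1.397]
contact_force: [-1.7, 0.4, -0.9]
grip_width: 13.6
finger_force: 30.0
```

apply_moves --motion "0 0 0 0; 0 0 -0.015 0; 0 0 -0.03 0; 0 0 -0.035 0; 0 0 -0.035 0; 0 0 -0.02 0; 0 0 -0.005 0; 0 0 0 0"

```text
time: 42.3
tool_pos: [469.7, -333.0, 195.6]
tcp_rot: [-3.142, 0.0, 1.397]
contact_force: [0.5, 0.6, -2.9]
grip_width: 13.6
finger_force: 30.0
```

```bash
python3 - <<'E'
from h import *
showheld(10)
# peg0: point ~ (536,446.5); heading -3
plan((430,-180,222,83),(395,0,222,85),(400,250,222,87),(425,452.3,214,87),step=32)
E
```

```text
42.3 [ 469.7 -333.   195.6] [ 0.5  0.6 -2.9] [-0.064 -0.115 -0.027] 13.558921426793722
-64 22 [-26.  21.] -2.0
-52 26 [-22.  24.] 1.0
-40 27 [-24.  23.] 2.0
-28 25 [-25.  23.] 2.0
-16 15 [14. 24.] 1.0
-4 15 [13. 23.] 0.0
8 16 [12. 23.] 2.0
20 14 [12. 24.] 2.0
32 25 [12. 23.] 1.0
ROWS 0 0.029 -0.013 0 -0.6; 0.029 -0.013 0 -0.6; 0.029 -0.012 0 -0.6; 0.029 -0.012 0 -0.6; 0.029 -0.012 0.001 -0.6; 0.029 -0.009 0 -0.3; 0.029 -0.009 0 -0.3; 0.029 -0.009 0 -0.3
ROWS 1 0.029 -0.009 0 -0.3; 0.03 -0.009 0 -0.3; 0.029 -0.01 0 -0.3; 0.031 -0.002 0 -0.3; 0.031 -0.002 0 -0.3; 0.031 -0.002 0 -0.3; 0.031 -0.002 0 -0.3; 0.031 -0.001 0 -0.3
ROWS 2 0.032 -0.001 0 -0.3; 0.031 -0.001 0 -0.3; 0.032 -0.002 0 -0.3; 0.029 0.002 0.001 0; 0.029 0.002 0.001 0; 0.029 0.002 0.001 0; 0.029 0.002 0.001 0; 0.029 0.003 0.001 0
ROWS 3 0.029 0.002 0.001 0; 0.029 0.003 0.002 0
```

apply_moves --motion "0.013 -0.006 0 -0.6; 0.029 -0.013 0 -0.6; 0.029 -0.013 0 -0.6; 0.029 -0.012 0 -0.6; 0.029 -0.012 0 -0.6; 0.029 -0.011 0 -0.6; 0.029 -0.009 0 -0.3; 0.029 -0.009 0 -0.3"

```text
time: 43.35
tool_pos: [413.6, -105.6, 195.0]
tcp_rot: [-3.14, -0.001, 1.471]
contact_force: [1.1, 0.2, -2.0]
grip_width: 13.9
finger_force: 30.0
```

apply_moves --motion "0.029 -0.009 0 -0.3; 0.03 -0.009 0 -0.3; 0.029 -0.01 0 -0.3; 0.031 -0.002 0 -0.3; 0.031 -0.002 0 -0.3; 0.031 -0.002 0 -0.3; 0.031 -0.002 0 -0.3; 0.031 -0.001 0 -0.3"

```text
time: 44.35
tool_pos: [396.5, 139.4, 195.0]
tcp_rot: [-3.14, 0.0, 1.513]
contact_force: [-0.8, -0.3, -1.7]
grip_width: 14.0
finger_force: 30.0
```

apply_moves --motion "0.032 -0.001 0 -0.3; 0.031 -0.001 0 -0.3; 0.032 -0.002 0 -0.3; 0.029 0.002 0.001 0; 0.029 0.002 0.001 0; 0.029 0.002 0.001 0; 0.029 0.002 0.001 0; 0.029 0.003 0.001 0"

```text
time: 45.35
tool_pos: [414.9, 378.3, 189.8]
tcp_rot: [-3.14, 0.001, 1.529]
contact_force: [0.7, 1.0, -2.3]
grip_width: 14.0
finger_force: 30.0
```

```bash
python3 - <<'E'
from h import *
o=bot.get_obs(); print(o["time"],o["tool_pos"],o["grip_width"])
plan((425,452.3,186,87),step=20)
E
```

```text
45.35 [414.90455703 378.33914476 189.7899996 ] 13.96573811224231
ROWS 0 0.015 0.001 0.006 0.1; 0.015 0.001 0.006 0.1; 0.015 0.002 0.007 0.1; 0.015 0.001 0.006 0.1; 0.014 0.002 0.007 0.1
```

apply_moves --motion "0.022 0.001 0.006 0.1; 0.018 0.002 0.007 0.2; 0.015 0.002 0.007 0.2; 0.01 0.001 0.007 0; 0.008 0.001 0.005 0; 0 0 0 0; 0 0 0 0"

```text
time: 46.22
tool_pos: [426.8, 449.8, 158.8]
tcp_rot: [3.141, 0.0, 1.519]
contact_force: [0.5, -0.9, -2.2]
grip_width: 13.6
finger_force: 30.0
```

```bash
python3 - <<'E'
from h import *
showheld(10)
o=bot.get_obs(); t=np.array(o["tool_pos"]); print(np.degrees(o["tcp_rot"]))
for n in("scene","top"):
    P=cloud(cap(n)); Q=sel(P,468,585,415,480,146,166); l=line(Q); print(n,l)
    if n=="scene":
        for y0 in(0,):
            Q=sel(P,455,500,420,480,135,166); print("knob",Q.min(0).round(),Q.mean(0).round())
plan((536,446.4,186,87),step=20)
E
```

```text
46.225 [426.8 449.8 158.8] [ 0.5 -0.9 -2.2] [ 0.005 -0.126  0.008] 13.641835824090426
-64 15 [-29.  14.] 2.0
-52 10 [-28.   0.] 3.0
-40 7 [-28. -24.] 3.0
-28 8 [-28. -24.] 3.0
-16 7 [-28. -24.] 3.0
-4 8 [-28. -25.] 2.0
8 4 [-28. -26.] 5.0
20 5 [-28. -25.] 5.0
[ 1.79975646e+02 -5.37846420e-03  8.70057069e+01]
scene (array([528.8, 447.2, 157.2]), np.float64(-2.9), np.float64(-56.1), np.float64(56.1), 215)
knob [473. 443. 152.] [486. 449. 157.]
top (array([530.3, 446.5, 154.4]), np.float64(177.0), np.float64(-54.7), np.float64(52.0), 162)
ROWS 0 0 0.018 0 0; 0 0.018 0 0; 0.001 0.018 0 0; 0 0.018 0 0; 0.001 0.019 0.001 0; 0 0.018 0 0
```

apply_moves --motion "0.004 0.012 0 0; 0 0.02 0 0; 0 0.02 0 0; 0 0.02 0 0; 0 0.02 0 0; 0 0.016 0 0; 0 0 0 0; 0 0 0 0"

```text
time: 47.38
tool_pos: [534.4, 448.5, 158.4]
tcp_rot: [-3.141, 0.0, 1.519]
contact_force: [0.5, 0.2, -1.3]
grip_width: 13.9
finger_force: 30.0
```

apply_moves --motion "0 0 0.01 0; 0 0 0.01 0; 0 0 0.004 0; 0 0 0 0; 0 0 0 0"

```text
time: 48.0
tool_pos: [534.8, 448.7, 134.9]
tcp_rot: [3.141, -0.0, 1.519]
contact_force: [-0.2, 0.8, -2.2]
grip_width: 13.8
finger_force: 30.0
```

```bash
python3 - <<'E'
from h import *
showheld(10)
E
```

```text
48.0 [534.8 448.7 134.9] [-0.2  0.8 -2.2] [-0.003 -0.098  0.031] 13.773556782057405
-100 21 [-6. 14.] 84.0
-88 17 [-6. 13.] 84.0
-76 23 [-6. 15.] 85.0
-64 35 [-29.  13.] 55.0
-52 32 [-28.  16.] 56.0
-40 64 [-109.   11.] 68.0
-28 141 [-114.    9.] 79.0
-16 387 [-112.    9.] 77.0
-4 34 [-106.   -9.] 53.0
8 7 [-28. -23.] 4.0
```

apply_moves --motion "0 0 0.002 0; 0 0 0.002 0; 0 0 0 0; 0 0 0 0"

```text
time: 48.55
tool_pos: [534.8, 448.6, 131.4]
tcp_rot: [3.141, -0.0, 1.519]
contact_force: [-1.5, -0.9, 3.8]
grip_width: 13.6
finger_force: 30.0
```

apply_moves --motion "0 0 0 0; 0 0 0 0; 0 0 0 0; 0 0 0 0; 0 0 0 0; 0 0 0 0; 0 0 0 0; 0 0 0 0" --fingers 0.1

```text
time: 49.55
tool_pos: [534.7, 448.5, 130.6]
tcp_rot: [3.142, 0.0, 1.519]
contact_force: [0.0, -0.4, -0.1]
grip_width: 50.9
finger_force: 0.0
```

apply_moves --motion "0 0 -0.015 0; 0 0 -0.03 0; 0 0 -0.04 0; 0 0 -0.03 0; 0 0 0 0"

```text
time: 50.18
tool_pos: [535.8, 449.3, 250.0]
tcp_rot: [3.136, -0.004, 1.519]
contact_force: [-0.4, -0.5, -0.4]
grip_width: 50.5
finger_force: 0.0
```

```bash
python3 - <<'E'
from h import *
o=bot.get_obs(); print(o["time"],o["tool_pos"],o["grip_width"])
c=cap("scene"); P=cloud(c); hsv=cv2.cvtColor(c["img"],cv2.COLOR_BGR2HSV)
cv2.imwrite("pics/s11.png",cv2.resize(c["img"][220:350,360:500],None,fx=4,fy=4))
for nm,h0 in(("or",10),("blue",110)):
    b=(abs(hsv[...,0].astype(int)-h0)<9)&(hsv[...,1]>150); Q=P[b]
    Q=Q[(Q[:,0]>490)&(Q[:,0]<575)&(Q[:,1]>270)&(Q[:,1]<490)]
    if len(Q)>5: print(nm,len(Q),np.percentile(Q,[3,50,97],axis=0).round())
E
```

```text
50.175 [535.76051735 449.28915487 249.98094015] 50.53694313219166
or 357 [[530. 421. 104.]
 [538. 442. 176.]
 [542. 468. 200.]]
blue 148 [[527. 287.  62.]
 [535. 306. 109.]
 [537. 321. 125.]]
```

View pics/s11.png

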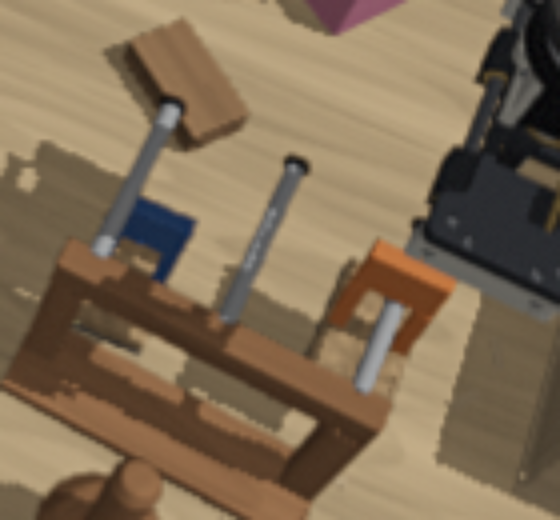

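Orange hangs on the left peg (crop 380,300). Blue stands upright between the right and middle pegs (crop 160,230), its bar partly under the right peg. Plan: grip it in the gap, slide +22 mm in y, lift it out between the pegs.

```bash
python3 - <<'E'
from h import *
plan((532.5,310,250,91),(532.5,310,150,91),(532.5,310,97,91),step=36)
E
```

```text
ROWS 0 -0.035 0.001 0.006 -1; -0.035 0.001 0.006 -1; -0.034 0 0.007 -1; -0.035 -0.001 0.006 -1; 0 0 0.033 0; 0 0 0.034 0; 0 0 0.033 0; 0 0 0.027 0
ROWS 1 0 0 0.026 0
```

apply_moves --motion "-0.035 0.001 0.006 -1; -0.035 0.001 0.006 -1; -0.034 0 0.007 -1; -0.035 -0.001 0.006 -1; 0 0 0.033 0; 0 0 0.034 0; 0 0 0.02 0; 0 0 0 0"

```text
time: 51.22
tool_pos: [530.3, 308.7, 130.8]
tcp_rot: [-3.136, 0.002, 1.589]
contact_force: [-0.1, 0.8, -0.2]
grip_width: 50.4
finger_force: 0.0
```

```bash
python3 - <<'E'
from h import *
o=bot.get_obs(); print(o["time"],o["tool_pos"],o["grip_width"],np.degrees(o["tcp_rot"]))
c=cap("scene"); P=cloud(c)
hsv=cv2.cvtColor(c["img"],cv2.COLOR_BGR2HSV); b=(abs(hsv[...,0].astype(int)-110)<9)&(hsv[...,1]>150); Q=P[b]
Q=Q[(Q[:,0]>490)&(Q[:,0]<575)&(Q[:,1]>270)&(Q[:,1]<350)&(Q[:,2]<127)]
print(np.percentile(Q,[3,50,97],axis=0).round())
plan((532.5,310,130,91),(532.5,310,98,91),step=36)
E
```

```text
51.225 [530.31958954 308.66873918 130.82271247] 50.36009296890311 [-1.79686098e+02  1.35186866e-01  9.10239710e+01]
[[534. 317.  49.]
 [535. 319.  55.]
 [537. 321.  64.]]
ROWS 0 0.001 0.001 0.031 0; 0 0 0.032 0
```

apply_moves --motion "0 0 0.025 0; 0 0 0.02 0; 0 0 0.01 0; 0 0 0 0; 0 0 0 0"

```text
time: 51.9
tool_pos: [532.7, 309.8, 79.7]
tcp_rot: [3.14, -0.001, 1.589]
contact_force: [-0.2, 0.6, -0.3]
grip_width: 50.5
finger_force: 0.0
```

apply_moves --motion "0 0 0.006 0; 0 0 0.004 0; 0 0 0 0; 0 0 0 0"

```text
time: 52.4
tool_pos: [532.1, 309.5, 68.7]
tcp_rot: [3.141, 0.0, 1.589]
contact_force: [-0.7, 0.3, -0.4]
grip_width: 50.2
finger_force: 0.0
```

apply_moves --motion "0 0 0 0; 0 0 0 0; 0 0 0 0; 0 0 0 0; 0 0 0 0; 0 0 0 0; 0 0 0 0; 0 0 0 0" --fingers -1

```text
time: 53.4
tool_pos: [532.0, 309.4, 68.4]
tcp_rot: [-3.141, 0.0, 1.589]
contact_force: [-0.3, -0.1, -1.7]
grip_width: 13.7
finger_force: 30.0
```

apply_moves --motion "0 0 -0.002 0; 0 0 -0.002 0; 0.005 0 0 1; 0.007 0 0 1; 0.006 0 0 1; 0.004 0 0 1; 0 0 0 0; 0 0 0 0"

```text
time: 54.4
tool_pos: [532.2, 331.4, 72.5]
tcp_rot: [-3.142, 0.0, 1.519]
contact_force: [-0.8, 0.5, -2.2]
grip_width: 13.9
finger_force: 30.0
```

```bash
python3 - <<'E'
from h import *
o=bot.get_obs(); print(o["time"],o["tool_pos"],o["grip_width"],np.degrees(o["tcp_rot"]))
c=cap("scene"); P=cloud(c)
hsv=cv2.cvtColor(c["img"],cv2.COLOR_BGR2HSV); b=(abs(hsv[...,0].astype(int)-110)<9)&(hsv[...,1]>150); Q=P[b]
Q=Q[(Q[:,0]>490)&(Q[:,0]<575)&(Q[:,1]>270)&(Q[:,1]<350)&(Q[:,2]<130)]
print(np.percentile(Q,[3,50,97],axis=0).round(1))
E
```

```text
54.4 [532.19722307 331.37349583  72.50772191] 13.901060503404285 [-1.79996259e+02  1.52236578e-02  8.70340893e+01]
[[533.4 298.4 106.7]
 [534.4 298.9 107.2]
 [535.4 299.4 107.7]]
```

apply_moves --motion "0 0 -0.01 0; 0 0 -0.015 0; 0 0 -0.015 0; 0 0 -0.01 0; 0 0 0 0; 0 0 0 0"

```text
time: 55.2
tool_pos: [531.9, 331.3, 122.1]
tcp_rot: [-3.141, 0.001, 1.519]
contact_force: [-0.6, 0.2, -1.3]
grip_width: 13.9
finger_force: 30.0
```

```bash
python3 - <<'E'
from h import *
showheld(110)
P=cloud(cap("scene"))
for z in(20,40,60,80):
    pass
E
```

```text
55.2 [531.9 331.3 122.1] [-0.6  0.2 -1.3] [ 0.002 -0.136  0.047] 13.92560679598325
```

apply_moves --motion "0 0 -0.015 0; 0 0 -0.015 0; 0 0 -0.01 0; 0 0 0 0; 0 0 0 0"

```text
time: 55.92
tool_pos: [532.0, 331.4, 162.3]
tcp_rot: [-3.141, 0.0, 1.519]
contact_force: [-0.1, 0.3, -1.7]
grip_width: 13.8
finger_force: 30.0
```

```bash
python3 - <<'E'
from h import *
c=showheld(110)
cv2.imwrite("pics/s12.png",cv2.resize(c["img"][215:345,350:490],None,fx=5,fy=4.6,interpolation=cv2.INTER_CUBIC))
E
```

```text
55.925 [532.  331.4 162.3] [-0.1  0.3 -1.7] [ 0.059 -0.091 -0.065] 13.80838825039596
```

View pics/s12.png

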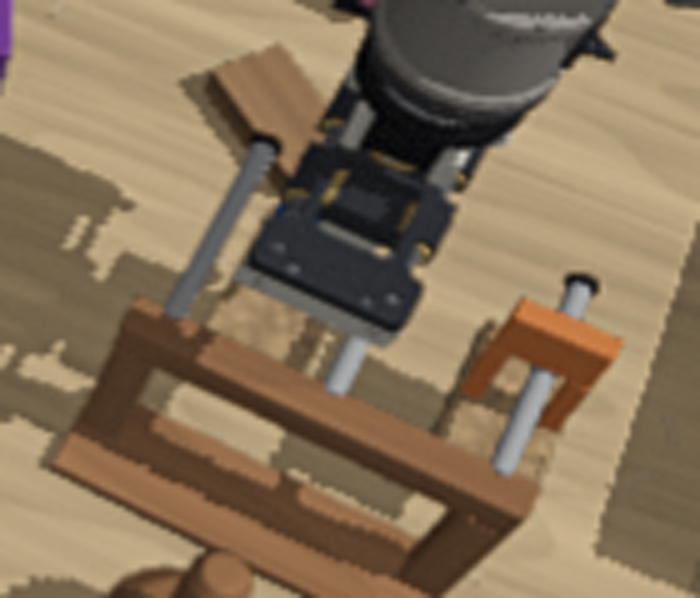

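The sole (crop 255,320) sits between the right peg (185) and middle peg (345). I'll check its edges in mm.

```bash
python3 - <<'E'
from h import *
c=cap("scene"); P=cloud(c)
Q=sel(P,540,595,285,352,95,125); print(len(Q),Q.min(0).round(1),Q.max(0).round(1),np.median(Q[:,2]))
for u,v in((215,330),(300,355),(300,345)): print(ray(c,350+u/5,215+v/4.6,113))
for x0 in(545,555,565,575):
    T=Q[abs(Q[:,0]-x0)<5]
    if len(T)>3: print(x0,np.percentile(T[:,1],[3,97]).round(1))
E
```

```text
260 [540.  292.9 109.9] [574.3 349.1 123.7] 117.7992657584341
[569.7 299.4]
[563.6 343.1]
[557.8 341.1]
545 [295.5 347.5]
555 [296.4 346.3]
565 [294.9 346.5]
575 [295.2 345.8]
```

apply_moves --motion "-0.002 0 -0.01 0; 0 0 -0.015 0; 0 0 -0.015 0; 0 0 -0.015 0; 0 0 -0.015 0; 0 0 -0.012 0; 0 0 0 0; 0 0 0 0"

```text
time: 57.02
tool_pos: [531.9, 329.4, 244.0]
tcp_rot: [-3.141, 0.001, 1.519]
contact_force: [0.0, -0.4, -1.4]
grip_width: 14.0
finger_force: 30.0
```

```bash
python3 - <<'E'
from h import *
c=showheld(110); P=cloud(c); o=bot.get_obs()
Q=sel(P,530,600,280,360,175,212); print(len(Q),Q.min(0).round(1),Q.max(0).round(1))
for x0 in(545,555,565,575):
    T=Q[abs(Q[:,0]-x0)<5]
    if len(T)>3: print(x0,np.percentile(T[:,1],[3,97]).round(1),T[:,2].mean())
E
```

```text
57.025 [531.9 329.4 244. ] [ 0.  -0.4 -1.4] [-0.027 -0.128 -0.013] 14.007026646701725
455 [531.3 290.7 176.4] [576.5 347.7 209.2]
545 [294.6 346.1] 199.65450821784927
555 [292.4 343.8] 199.55427360575865
565 [292.6 344.6] 199.23177266414191
575 [292.5 343.9] 191.2339087448321
```

```bash
python3 - <<'E'
from h import *
plan((420,294,272,87),(420,294,197,87),step=22)
E
```

```text
ROWS 0 -0.007 -0.018 0 0; -0.007 -0.018 0 0; -0.007 -0.018 0 0; -0.007 -0.019 0 0; -0.007 -0.018 0 0; -0.006 -0.019 0 0; 0 0 0.019 0; 0 0 0.019 0
ROWS 1 0 0 0.018 0; 0 0 0.019 0
```

apply_moves --motion "-0.007 -0.018 0 0; -0.007 -0.018 0 0; -0.007 -0.018 0 0; -0.007 -0.019 0 0; -0.007 -0.018 0 0; -0.006 -0.019 0 0; 0 0 0.019 0; 0 0 0.019 0"

```text
time: 58.08
tool_pos: [419.7, 294.2, 206.0]
tcp_rot: [3.142, 0.0, 1.519]
contact_force: [-0.2, -0.3, -2.4]
grip_width: 13.7
finger_force: 30.0
```

apply_moves --motion "0 0 0.018 0; 0 0 0.019 0; 0 0 0 0; 0 0 0 0"

```text
time: 58.58
tool_pos: [420.4, 294.4, 170.1]
tcp_rot: [3.141, -0.0, 1.519]
contact_force: [-0.3, 0.3, -2.0]
grip_width: 13.6
finger_force: 30.0
```

```bash
python3 - <<'E'
from h import *
c=showheld(110); P=cloud(c)
Q=sel(P,375,475,230,330,112,132); print(len(Q),rect(Q))
for x0 in(435,445,455):
    T=Q[abs(Q[:,0]-x0)<5]
    if len(T)>3: print(x0,np.percentile(T[:,1],[3,97]).round(1),T[:,2].mean())
print(line(sel(P,472,585,255,305,146,166)))
plan((532,288.3,197,87),step=20)
E
```

```text
58.575 [420.4 294.4 170.1] [-0.3  0.3 -2. ] [-0.001 -0.125 -0.001] 13.577240657341147
-76 4 [-32.  11.] 4.0
-64 8 [-31.  12.] 5.0
335 (array([437.6, 284.4]), array([55.4, 55.5]), 87.6)
435 [258.3 309.6] 126.15518282672343
445 [257.4 310.2] 126.29096471401657
455 [256.8 309.5] 125.11996415799538
(array([529.5, 278.6, 156.7]), np.float64(-2.9), np.float64(-57.4), np.float64(55.0), 191)
ROWS 0 0 0.019 0 0; 0 0.019 0 0; 0 0.018 0 0; 0 0.019 0 0; 0 0.018 0.001 0; 0 0.019 0 0
```

apply_moves --motion "-0.001 0.015 0 0; 0 0.02 0 0; 0 0.02 0 0; 0 0.02 0 0; 0 0.02 0 0; 0 0.016 0 0; 0 0 0 0; 0 0 0 0"

```text
time: 59.62
tool_pos: [530.8, 287.4, 169.5]
tcp_rot: [-3.141, 0.0, 1.519]
contact_force: [-0.2, 0.0, -1.6]
grip_width: 14.0
finger_force: 30.0
```

apply_moves --motion "0 0 0.01 0; 0 0 0.01 0; 0 0 0.005 0; 0 0 0 0; 0 0 0 0"

```text
time: 60.25
tool_pos: [530.9, 287.5, 144.4]
tcp_rot: [-3.142, 0.0, 1.519]
contact_force: [-0.3, 0.6, -2.4]
grip_width: 13.8
finger_force: 30.0
```

apply_moves --motion "0 0 0.002 0; 0 0 0.001 0; 0 0 0 0; 0 0 0 0"

```text
time: 60.75
tool_pos: [531.2, 287.7, 143.9]
tcp_rot: [3.139, -0.001, 1.519]
contact_force: [-4.8, -1.9, 12.3]
grip_width: 13.7
finger_force: 30.0
```

apply_moves --motion "0 0 0 0; 0 0 0 0; 0 0 0 0; 0 0 0 0; 0 0 0 0; 0 0 0 0; 0 0 0 0; 0 0 0 0" --fingers 0.1

```text
time: 61.75
tool_pos: [530.9, 287.5, 141.6]
tcp_rot: [3.142, 0.0, 1.519]
contact_force: [0.0, 0.6, -0.1]
grip_width: 50.8
finger_force: 0.0
```

apply_moves --motion "0 0 -0.015 0; 0 0 -0.03 0; 0 0 -0.04 0; 0 0 -0.03 0; 0 0 0 0"

```text
time: 62.38
tool_pos: [532.2, 288.0, 260.4]
tcp_rot: [3.135, -0.003, 1.519]
contact_force: [1.3, -0.9, -0.5]
grip_width: 50.4
finger_force: 0.0
```

```bash
cat >> h.py <<'E'
def floats(c,P):
    hsv=cv2.cvtColor(c["img"],cv2.COLOR_BGR2HSV)
    for nm,h0 in(("or",10),("blue",110)):
        b=(abs(hsv[...,0].astype(int)-h0)<9)&(hsv[...,1]>150); Q=P[b]
        Q=Q[(Q[:,0]>490)&(Q[:,0]<575)&(Q[:,1]>240)&(Q[:,1]<490)&(Q[:,2]>90)&(Q[:,2]<215)]
        if len(Q)>5: print(nm,len(Q),np.percentile(Q,[3,50,97],axis=0).round())
def basestop(P):
    Q=sel(P,480,700,-190,110,53,66); r=cv2.minAreaRect(Q[:,:2].astype(np.float32)); return rect(Q),rect(sel(P,670,790,-210,180,40,49))
E
python3 - <<'E'
from h import *
o=bot.get_obs(); print(o["time"],o["tool_pos"],o["grip_width"])
for n in("scene","top"):
    c=cap(n); P=cloud(c); floats(c,P); print(basestop(P))
    if n=="top": cv2.imwrite("pics/t13.png",c["img"])
plan((470,180,278,87),(440,0,230,30),step=45)
E
```

```text
62.375 [532.18506548 288.01670979 260.37234546] 50.441848610454805
or 363 [[529. 421. 105.]
 [538. 443. 177.]
 [541. 468. 201.]]
blue 225 [[526. 256. 112.]
 [534. 278. 185.]
 [537. 299. 201.]]
((array([600.5, -29.2]), array([201.5, 148.4]), 85.2), (array([708.7, -16.6]), array([ 86.2, 339.4]), 5.2))
or 58 [[527. 425. 171.]
 [531. 442. 195.]
 [537. 462. 200.]]
blue 96 [[524. 253. 121.]
 [528. 272. 194.]
 [534. 297. 200.]]
((array([603.7, -31.2]), array([200.1, 147.8]), 84.7), (array([726.5, -17.9]), array([ 51.4, 340.3]), 5.1))
ROWS 0 -0.037 -0.018 0.002 0; -0.037 -0.019 0.002 0; -0.036 -0.018 0.003 0; -0.026 -0.003 0.007 8.1; -0.026 0.001 0.007 8.1; -0.026 0.004 0.007 8.1; -0.025 0.008 0.007 8.1; -0.023 0.011 0.007 8.1
ROWS 1 -0.022 0.015 0.006 8.1; -0.019 0.018 0.007 8.1
```

Both floats hang (bar tops at 200 mm, centred on the right and left pegs). The block has been knocked: it is now ~76 mm from the stop, y ≈ −7 mm, slewed about −10°. Next I push its right rear corner, working in the stop's frame with tool yaw 95° (tool y = stop x).

```bash
cat >> h.py <<'E'
F=np.array([700.9,-18.6]); A=np.radians(5.1); R=np.array([[np.cos(A),-np.sin(A)],[np.sin(A),np.cos(A)]])
def S(x,y): return F+R@np.array([x,y],float)
def inS(Q): return (np.asarray(Q)[...,:2]-F)@R
def block(P,tag=""):
    Q=sel(P,460,720,-200,160,54,65); q=inS(Q); q=q[(q[:,0]>-240)&(q[:,0]<3)]
    c,s,a=cv2.minAreaRect(q.astype(np.float32)); 
    w,h=(s if s[0]<s[1] else s[::-1]); th=a if abs(a)<45 else a-90
    if th<-45: th+=90
    t=np.radians(th); u=np.array([np.cos(t),np.sin(t)]); l=np.array([-u[1],u[0]])
    f=np.percentile(q@u,99.5); e=np.percentile(q@l,[.5,99.5])
    cen=u*(f-50)+l*e.mean()
    print(tag,"size",np.round([w,h],1),"yaw",round(th,1),"centre",cen.round(1),"fl x",round((cen+50*u+100*l)[0],1),"fr x",round((cen+50*u-100*l)[0],1),"rearL80",(cen-50*u+80*l).round(1),"rearR80",(cen-50*u-80*l).round(1))
def look():
    o=bot.get_obs(); print(o["time"],np.round(o["tool_pos"],1),"stop frame",inS(o["tool_pos"]).round(1),np.round(o["contact_force"],1))
    for n in("scene","top"): block(cloud(cap(n)),n)
E
python3 - <<'E'
from h import *
look()
plan((532,150,250,87),(*S(-180,-80),170,95),step=50)
E
```

```text
62.475 [530.7 287.4 256.6] stop frame [-142.3  319.9] [ 0.5  0.  -1.2]
scene size [146.4 201. ] yaw -10.5 centre [-78.4  -4.8] fl x -11.0 fr x -47.5 rearL80 [-112.9   83. ] rearR80 [-142.2  -74.3]
top size [148.2 200. ] yaw -10.5 centre [-75.4  -8.3] fl x -8.0 fr x -44.4 rearL80 [-110.    79.5] rearR80 [-139.1  -77.8]
ROWS 0 -0.046 0.003 0.011 0; -0.045 0.003 0.011 0; -0.046 0.003 0.011 0; -0.044 0.002 0.013 -1.3; -0.044 0.001 0.013 -1.3; -0.044 0 0.014 -1.3; -0.044 -0.002 0.013 -1.3; -0.044 -0.002 0.014 -1.3
ROWS 1 -0.044 -0.004 0.013 -1.3
```

apply_moves --motion "-0.046 0.003 0.011 0; -0.045 0.003 0.011 0; -0.046 0.003 0.011 0; -0.044 0.002 0.013 -1.3; -0.044 0.001 0.013 -1.3; -0.044 0 0.014 -1.3; -0.044 -0.002 0.013 -1.3; -0.044 -0.002 0.014 -1.3" --fingers -1

```text
time: 63.58
tool_pos: [529.6, -71.1, 155.2]
tcp_rot: [-3.14, -0.001, 1.633]
contact_force: [0.5, -0.2, -0.8]
grip_width: 0.4
finger_force: 0.0
```

apply_moves --motion "-0.044 -0.004 0.01 -1.3; 0 0 0 0; 0 0 0 0; 0 0 0 0"

```text
time: 64.08
tool_pos: [529.2, -112.9, 146.7]
tcp_rot: [-3.142, -0.0, 1.656]
contact_force: [-0.4, -0.0, 0.0]
grip_width: 0.7
finger_force: 0.0
```

```bash
python3 - <<'E'
from h import *
look(); o=bot.get_obs(); print(o["grip_width"],np.degrees(o["tcp_rot"]))
plan((*S(-182,-81),120,95),(*S(-182,-81),32,95),step=32)
E
```

```text
64.075 [ 529.2 -112.9  146.7] stop frame [-179.4  -78.7] [-0.4 -0.   0. ]
scene size [147.7 201.5] yaw -10.3 centre [-78.2  -4.6] fl x -11.1 fr x -46.8 rearL80 [-113.1   83. ] rearR80 [-141.6  -74.4]
top size [146.8 148.6] yaw -10.5 centre [-70.3  21.4] fl x -2.9 fr x -39.4 rearL80 [-104.9  109.2] rearR80 [-134.   -48.2]
0.1646522511872094 [1.79980164e+02 7.92796760e-03 9.49160684e+01]
ROWS 0 -0.001 -0.001 0.027 -0; -0.001 -0.002 0.028 -0; 0 0 0.029 -0; 0 0 0.029 -0; 0 0 0.03 -0
```

apply_moves --motion "-0.001 -0.001 0.027 0; -0.001 -0.002 0.028 0; 0 0 0.029 0; 0 0 0.029 0; 0 0 0.02 0; 0 0 0.009 0; 0 0 0 0"

```text
time: 65.05
tool_pos: [526.3, -115.9, 4.5]
tcp_rot: [-3.141, -0.0, 1.656]
contact_force: [1.7, -0.5, -0.5]
grip_width: 0.7
finger_force: 0.0
```

apply_moves --motion "0 0.01 0 0; 0 0.008 0 0; 0 0.007 0 0; 0 0.006 0 0; 0 0.006 0 0; 0 0 0 0; 0 0 0 0"

```text
time: 65.92
tool_pos: [563.3, -113.2, 4.6]
tcp_rot: [3.141, 0.0, 1.655]
contact_force: [-0.9, 0.3, -0.1]
grip_width: 0.3
finger_force: 0.5
```

```bash
python3 - <<'E'
from h import *
look()
E
```

```text
65.925 [ 563.3 -113.2    4.6] stop frame [-145.5  -82. ] [-0.9  0.3 -0.1]
scene size [148.  199.5] yaw -5.4 centre [-71.   -1.1] fl x -11.8 fr x -30.5 rearL80 [-113.2   83.2] rearR80 [-128.2  -76.1]
top size [145.7 197.7] yaw -4.9 centre [-68.4  -1.6] fl x -10.0 fr x -27.1 rearL80 [-111.4   82.3] rearR80 [-125.1  -77.1]
```

apply_moves --motion "0 0.005 0 0; 0 0.005 0 0; 0 0.003 0 0; 0 0 0 0; 0 0 0 0"

```text
time: 66.65
tool_pos: [575.9, -112.3, 4.6]
tcp_rot: [-3.141, 0.0, 1.655]
contact_force: [-3.0, -3.4, 0.5]
grip_width: 0.4
finger_force: 1.7
```

```bash
python3 - <<'E'
from h import *
look()
E
```

```text
66.65 [ 575.9 -112.3    4.6] stop frame [-132.9  -82.2] [-3.  -3.4  0.5]
scene size [147.  200.5] yaw -0.9 centre [-65.    2.1] fl x -13.4 fr x -16.5 rearL80 [-113.7   82.8] rearR80 [-116.2  -77.2]
top size [147.1 195.5] yaw -1.3 centre [-61.6  27.8] fl x -9.3 fr x -14.0 rearL80 [-109.7  109. ] rearR80 [-113.5  -51. ]
```

Block is nearly square (yaw −1°), centred, ~13 mm from the stop. Now to the left rear corner, going over the log.

apply_moves --motion "0 -0.025 0 0; 0 -0.015 0 0; 0 0 -0.04 0; 0 0 -0.05 0; 0 0 -0.02 0; 0 0 0 0"

```text
time: 67.5
tool_pos: [537.9, -115.5, 116.5]
tcp_rot: [3.137, 0.002, 1.655]
contact_force: [-0.0, -0.2, -1.1]
grip_width: 0.7
finger_force: 0.0
```

apply_moves --motion "0.041 0 0 0; 0.041 0 0 0; 0.041 0 0 0; 0.041 0 0 0; 0 0 0 0; 0 0 0 0"

```text
time: 68.25
tool_pos: [522.2, 47.9, 113.6]
tcp_rot: [-3.14, 0.0, 1.656]
contact_force: [-0.0, -0.7, -0.2]
grip_width: 0.6
finger_force: 0.0
```

```bash
python3 - <<'E'
from h import *
look()
plan((*S(-168,81),32,95),step=30)
E
```

```text
68.25 [522.2  47.9 113.6] stop frame [-172.1   82.1] [-0.  -0.7 -0.2]
scene size [148.3 201.5] yaw -1.0 centre [-65.1   1.9] fl x -13.4 fr x -16.8 rearL80 [-113.7   82.7] rearR80 [-116.4  -77.3]
top size [146.7 198.1] yaw -0.7 centre [-62.5  -2.7] fl x -11.2 fr x -13.8 rearL80 [-111.5   77.9] rearR80 [-113.6  -82.1]
ROWS 0 0 0.001 0.028 -0.1; 0 0.001 0.027 -0.1; 0 0.001 0.028 -0.1; 0 0.001 0.027 -0.1
```

apply_moves --motion "0 0 0.03 0; 0 0 0.03 0; 0 0 0.03 0; 0 0 0.02 0; 0 0 0 0; 0 0.02 0 0; 0 0.015 0 0; 0 0 0 0"

```text
time: 69.35
tool_pos: [558.8, 50.3, 5.6]
tcp_rot: [3.139, 0.0, 1.654]
contact_force: [-0.2, 0.8, 0.9]
grip_width: 0.3
finger_force: 0.0
```

apply_moves --motion "0 0.005 0 0; 0 0.005 0 0; 0 0.004 0 0; 0 0 0 0; 0 0 0 0"

```text
time: 69.97
tool_pos: [569.6, 52.6, 4.6]
tcp_rot: [-3.138, -0.001, 1.655]
contact_force: [-5.4, 1.3, 3.0]
grip_width: 0.4
finger_force: 2.6
```

```bash
python3 - <<'E'
from h import *
look()
E
```

```text
69.975 [569.6  52.6   4.6] stop frame [-124.5   82.6] [-5.4  1.3  3. ]
scene size [147.7 200.2] yaw -3.7 centre [-61.9   1.1] fl x -5.6 fr x -18.5 rearL80 [-106.7   84.2] rearR80 [-117.   -75.5]
top size [148.2 198.8] yaw -2.7 centre [-59.7  -7. ] fl x -5.1 fr x -14.5 rearL80 [-106.    75.3] rearR80 [-113.4  -84.5]
```

apply_moves --motion "0 0.003 0 0; 0 0.002 0 0; 0 0 0 0; 0 0 0 0"

```text
time: 70.58
tool_pos: [574.1, 53.2, 4.5]
tcp_rot: [-3.137, -0.001, 1.655]
contact_force: [-5.8, 2.6, 4.4]
grip_width: 0.0
finger_force: 3.2
```

apply_moves --motion "0 -0.025 0 0; 0 -0.025 0 0; 0 0 -0.04 0; 0 0 -0.05 0; 0 0 -0.02 0; 0 0 0 0"

```text
time: 71.32
tool_pos: [527.5, 48.2, 116.3]
tcp_rot: [3.138, 0.001, 1.655]
contact_force: [-0.2, -0.1, 0.5]
grip_width: 0.3
finger_force: 0.0
```

apply_moves --motion "-0.041 0 0 0; -0.041 0 0 0; -0.041 0 0 0; -0.041 0 0 0; 0 0 0 0; 0 0 0 0"

```text
time: 72.08
tool_pos: [539.4, -114.6, 113.4]
tcp_rot: [-3.139, -0.001, 1.655]
contact_force: [0.3, 1.0, 0.1]
grip_width: 0.4
finger_force: 0.0
```

```bash
python3 - <<'E'
from h import *
look()
E
```

```text
72.075 [ 539.4 -114.6  113.4] stop frame [-169.4  -81.3] [0.3 1.  0.1]
scene size [145.5 200.9] yaw -4.2 centre [-59.7   0.2] fl x -2.4 fr x -17.2 rearL80 [-103.7   83.7] rearR80 [-115.5  -75.9]
top size [146.2 198.7] yaw -5.0 centre [-56.1  -2.6] fl x 2.4 fr x -14.9 rearL80 [-98.9  81.4] rearR80 [-112.8  -78. ]
```

apply_moves --motion "0 0 0.03 0; 0 0 0.03 0; 0 0 0.03 0; 0 0 0.02 0; 0 0 0 0; 0 0.02 0 0; 0 0.013 0 0; 0 0 0 0"

```text
time: 73.18
tool_pos: [574.2, -111.9, 5.6]
tcp_rot: [3.14, 0.001, 1.656]
contact_force: [-0.1, -0.3, 0.2]
grip_width: 0.6
finger_force: 0.0
```

apply_moves --motion "0 0.005 0 0; 0 0.005 0 0; 0 0.004 0 0; 0 0.003 0 0; 0 0 0 0; 0 0 0 0"

```text
time: 73.92
tool_pos: [589.1, -111.6, 5.0]
tcp_rot: [-3.14, 0.001, 1.655]
contact_force: [-4.5, -3.2, 2.1]
grip_width: 0.2
finger_force: 2.4
```

```bash
python3 - <<'E'
from h import *
look()
E
```

```text
73.925 [ 589.1 -111.6    5. ] stop frame [-119.7  -82.7] [-4.5 -3.2  2.1]
scene size [149.  202.1] yaw 1.9 centre [-52.1   3.3] fl x -5.5 fr x 1.3 rearL80 [-104.8   81.6] rearR80 [-99.4 -78.3]
top size [146.4 147.3] yaw 0.2 centre [-50.7  28.6] fl x -1.1 fr x -0.3 rearL80 [-101.1  108.4] rearR80 [-100.4  -51.6]
```

apply_moves --motion "0 0.002 0 0; 0 0.001 0 0; 0 0 0 0; 0 0 0 0"

```text
time: 74.53
tool_pos: [591.7, -111.4, 5.0]
tcp_rot: [-3.139, 0.001, 1.655]
contact_force: [-5.7, -4.5, 3.1]
grip_width: 0.5
finger_force: 3.1
```

apply_moves --motion "0 -0.025 0 0; 0 -0.025 0 0; 0 0 -0.04 0; 0 0 -0.05 0; 0 0 -0.02 0; 0 0 0 0"

```text
time: 75.28
tool_pos: [544.3, -115.1, 116.5]
tcp_rot: [3.138, 0.002, 1.655]
contact_force: [-0.1, 0.4, -0.5]
grip_width: 0.5
finger_force: 0.0
```

apply_moves --motion "0.041 0 0 0; 0.041 0 0 0; 0.041 0 0 0; 0.041 0 0 0; 0 0 0 0; 0 0 0 0"

```text
time: 76.03
tool_pos: [529.0, 48.3, 113.6]
tcp_rot: [-3.14, 0.0, 1.656]
contact_force: [-0.2, -0.3, 0.0]
grip_width: 0.4
finger_force: 0.0
```

```bash
python3 - <<'E'
from h import *
look()
E
```

```text
76.025 [529.   48.3 113.6] stop frame [-165.3   81.9] [-0.2 -0.3  0. ]
scene size [146.2 200.4] yaw 0.9 centre [-52.2   3.8] fl x -3.9 fr x -0.6 rearL80 [-103.5   83. ] rearR80 [-100.9  -77. ]
top size [147.2 200. ] yaw 0.9 centre [-49.   -0.7] fl x -0.6 fr x 2.6 rearL80 [-100.3   78.5] rearR80 [-97.7 -81.5]
```

apply_moves --motion "0 0 0.03 0; 0 0 0.03 0; 0 0 0.03 0; 0 0 0.02 0; 0 0 0 0; 0 0.02 0 0; 0 0.014 0 0; 0 0 0 0"

```text
time: 77.12
tool_pos: [564.7, 50.8, 5.6]
tcp_rot: [3.139, 0.0, 1.654]
contact_force: [-0.7, 0.0, -0.2]
grip_width: 0.5
finger_force: 0.0
```

apply_moves --motion "0 0.005 0 0; 0 0.004 0 0; 0 0.003 0 0; 0 0.002 0 0; 0 0 0 0; 0 0 0 0"

```text
time: 77.88
tool_pos: [575.6, 52.8, 4.5]
tcp_rot: [-3.138, -0.0, 1.655]
contact_force: [-5.2, 0.8, 3.8]
grip_width: 0.0
finger_force: 2.8
```

```bash
python3 - <<'E'
from h import *
look()
E
```

```text
77.875 [575.6  52.8   4.5] stop frame [-118.5   82.3] [-5.2  0.8  3.8]
scene size [145.7 200.4] yaw 0.2 centre [-51.2   3.4] fl x -1.6 fr x -0.7 rearL80 [-101.5   83.2] rearR80 [-100.8  -76.8]
top size [147.8 202.6] yaw 0.3 centre [-48.3  -6.9] fl x 1.2 fr x 2.1 rearL80 [-98.7  72.9] rearR80 [-98.  -87.1]
```

apply_moves --motion "0 0.002 0 0; 0 0.001 0 0; 0 0 0 0; 0 0 0 0"

```text
time: 78.47
tool_pos: [577.5, 53.4, 4.5]
tcp_rot: [-3.136, -0.001, 1.655]
contact_force: [-7.8, 1.7, 7.2]
grip_width: 0.6
finger_force: 4.6
```

apply_moves --motion "0 -0.025 0 0; 0 -0.025 0 0; 0 0 -0.04 0; 0 0 -0.05 0; 0 0 -0.03 0; 0 0 0 0"

```text
time: 79.22
tool_pos: [532.1, 48.6, 127.1]
tcp_rot: [3.136, 0.001, 1.655]
contact_force: [0.5, -1.0, -0.2]
grip_width: 0.2
finger_force: 0.0
```

```bash
python3 - <<'E'
from h import *
look()
plan((540,-150,155,95),(602.5,-282.5,120,95),(602.5,-282.5,75,95),step=45)
E
```

```text
79.225 [532.1  48.6 127.1] stop frame [-162.2   82. ] [ 0.5 -1.  -0.2]
scene size [148.2 200.5] yaw -0.3 centre [-50.4   3.4] fl x 0.0 fr x -0.9 rearL80 [-100.1   83.6] rearR80 [-100.8  -76.4]
top size [146.9 198.6] yaw -0.4 centre [-47.8  -1. ] fl x 2.9 fr x 1.5 rearL80 [-97.3  79.3] rearR80 [-98.4 -80.7]
ROWS 0 -0.04 -0.001 -0.001 -0; -0.04 -0.001 0 -0; -0.04 -0.002 -0.001 -0; -0.039 -0.001 0 -0; -0.04 -0.002 -0.001 -0; -0.034 0.013 0.009 -0; -0.034 0.013 0.009 -0; -0.035 0.013 0.009 -0
ROWS 1 -0.034 0.012 0.008 -0; 0 0 0.023 -0.1; 0 0 0.022 -0.1
```

Block flush and centred (both front edges within ~1 mm, y ≈ 1 mm). Now the plunger in the grey box.

apply_moves --motion "-0.04 -0.001 0 0; -0.04 -0.001 0 0; -0.04 -0.002 0 0; -0.039 -0.001 0 0; -0.04 -0.002 0 0; -0.034 0.013 0.009 0; -0.034 0.013 0.009 0; -0.035 0.013 0.009 0"

```text
time: 80.32
tool_pos: [587.2, -250.2, 95.1]
tcp_rot: [-3.139, -0.002, 1.655]
contact_force: [0.0, -0.4, 0.2]
grip_width: 0.4
finger_force: 0.0
```

apply_moves --motion "-0.034 0.012 0.008 0; 0 0 0.023 0; 0 0 0.015 0; 0 0 0 0; 0 0 0 0"

```text
time: 80.95
tool_pos: [602.8, -282.2, 52.1]
tcp_rot: [3.141, 0.0, 1.656]
contact_force: [-0.1, 0.1, 0.2]
grip_width: 0.3
finger_force: 0.0
```

```bash
python3 - <<'E'
from h import *
o=bot.get_obs(); print(o["time"],o["tool_pos"])
P=cloud(cap("scene")); Q=sel(P,560,650,-330,-240,54,68);print(line(Q)[0])
plan((602.5,-282.5,70,95))
E
```

```text
80.95 [ 602.84997875 -282.1866527    52.10759854]
[ 604.2 -273.9   61.4]
ROWS 0 0 -0.001 0.011 -0.1
```

apply_moves --motion "0 0 0.01 0; 0 0 0.008 0; 0 0 0.006 0; 0 0 0.006 0; 0 0 0.004 0; 0 0 0.003 0; 0 0 0 0; 0 0 0 0"

```text
time: 82.0
tool_pos: [602.5, -282.4, 15.9]
tcp_rot: [3.141, 0.0, 1.655]
contact_force: [-3.1, 4.0, 11.0]
grip_width: 0.6
finger_force: 5.3
```

apply_moves --motion "0 0 0.002 0; 0 0 0 0; 0 0 0 0; 0 0 0 0"

```text
time: 82.5
tool_pos: [602.5, -282.4, 14.2]
tcp_rot: [3.141, 0.0, 1.655]
contact_force: [-4.2, 2.4, 11.0]
grip_width: 0.3
finger_force: 5.8
```

apply_moves --motion "0 0 0.002 0; 0 0 0 0; 0 0 0 0; 0 0 0 0"

```text
time: 83.0
tool_pos: [602.6, -282.4, 14.0]
tcp_rot: [3.141, 0.001, 1.655]
contact_force: [-7.2, 4.6, 21.4]
grip_width: 0.1
finger_force: 11.0
```

apply_moves --motion "0 0 0.001 0; 0 0 0 0; 0 0 0 0; 0 0 0 0"

```text
time: 83.5
tool_pos: [602.7, -282.5, 14.0]
tcp_rot: [3.14, 0.001, 1.655]
contact_force: [-10.2, 5.2, 27.7]
grip_width: 0.1
finger_force: 13.7
```

Bottomed out (force jumped to 28 N, no further travel) and held for 1 s. Release and go clear.

apply_moves --motion "0 0 -0.005 0; 0 0 -0.01 0; 0 0 -0.02 0; 0 0 -0.04 0; 0 0 -0.04 0; 0 -0.04 -0.03 0; 0 -0.04 0 0; 0 0 0 0"

```text
time: 84.5
tool_pos: [520.8, -289.4, 155.0]
tcp_rot: [-3.141, -0.0, 1.653]
contact_force: [0.5, -0.4, -0.0]
grip_width: 0.2
finger_force: 0.0
```

```bash
python3 - <<'E'
from h import *
look()
c=cap("scene"); P=cloud(c); floats(c,P); Q=sel(P,560,650,-330,-240,50,68);print("plunger",np.percentile(Q[:,2],[50,95]),line(Q)[0])
cv2.imwrite("pics/s14.png",c["img"])
E
```

```text
84.5 [ 520.8 -289.4  155. ] stop frame [-203.5 -253.7] [ 0.5 -0.4 -0. ]
scene size [148.2 200.1] yaw -0.1 centre [-50.3   3.4] fl x -0.2 fr x -0.5 rearL80 [-100.2   83.4] rearR80 [-100.4  -76.6]
top size [146.7 200.5] yaw -0.4 centre [-48.1   0.2] fl x 2.5 fr x 1.2 rearL80 [-97.6  80.5] rearR80 [-98.6 -79.5]
or 361 [[529. 421. 106.]
 [538. 443. 177.]
 [541. 468. 200.]]
blue 225 [[526. 256. 114.]
 [534. 278. 185.]
 [537. 299. 201.]]
plunger [61.60580757 65.50017356] [ 601.7 -280.2   61.6]
```

View pics/s14.png

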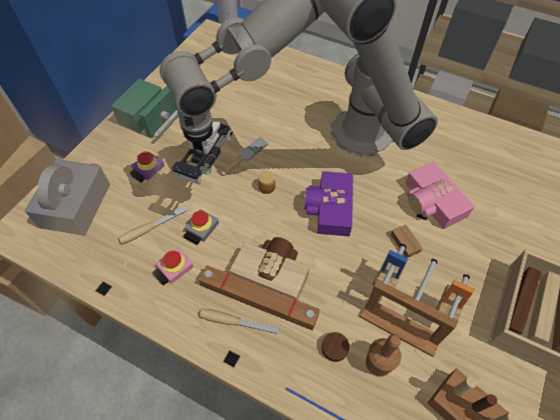

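The final picture shows blue on the right peg (397,262), orange on the left peg (458,292), the block flush with the stop between the red marks (268,268), the plunger up (201,220), and the arm clear.

```bash
python3 -c "
from h import *
print(bot.close_job())"
```

```text
the job is handed in; nothing more can be done
None
```

I handed the job in: both floats present (blue and orange) hang on their own pegs, the block is flush with the stop and centred, and the plunger was pressed fully down and has risen again. On the way I dropped the blue float once and knocked the orange one over, and recovered both. The hand-in returned no verdict.

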